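Ready the bench air dryer: bottle on the post, air valve set two turns open

ROBOT

A 6-joint arm with a two-finger parallel gripper is mounted at the origin on the work surface. World frame = base frame: x ahead of the robot, y to its left, z up, the work surface at z = 0. Lengths are in m, angles in rad, forces in N, time in s.
With the tool pointing down it reaches from about 0.3 to 0.775 m from the base axis. Payload 14.6 kg.
Tool frame: the origin (TCP) lies between the finger pads, 19 mm behind the fingertips; this is the grasp point; z points along the fingers, y is the line along which they close (so a half turn about z gives the same grasp; the last joint's range is limited). The gripper opens to 94 mm and grips with 3 to 60 N. Pads are 16 mm wide; open, the fingers measure 119 mm over their backs; the gripper's body (75 mm by 177 mm) begins 78 mm behind the grasp point.
Start: joints at [-1.206, 0.3, 1.521, -0, 1.321, -0.067], TCP at [0.23, -0.5, 0.224] pointing down, gripper open.
Joint ranges: [-3.03, 3.03], [-0.79, 2.21], [0.23, 2.52], [-1.04, 4.18], [0, 3.07], [-2.55, 2.55]. Speed limits (rad/s): [2.22, 2.22, 2.57, 3.14, 3.14, 3.14].

INTERFACE

Orientations are given as [roll, pitch, yaw] about the fixed x, y, z axes, in that order (R = Rz(yaw) Ry(pitch) Rx(roll)).
In Python, from station import telemetry, viewer, hand_in gives the robot as it stands.
- The arm moves only by the tool step_arm, never from a script. Its argument "plan" is a list of rows, each an object of numbers: "dx", "dy", "dz": the shift along the tool's x, y, z scaled (see below); "rx", "ry", "rz": the turn, a rotation vector about the tool's x, y, z scaled (see below); "claw": the closure, from 0 (fully open) to 1 (shut). In form: [{"dx": .., "dy": .., "dz": .., "rx": .., "ry": .., "rz": .., "claw": ..}, ...]. A call has 1 to 10 rows; each row shifts and turns the commanded pose from where the row before left it, along the tool's axes as they then stand; what a row does not reach is not made up. The controller multiplies each number of a shift by 0.1 m and each number of a turn by 90 degrees. A row lasts 1/10 s, in which the tool goes at most 50 mm and 8.59 degrees, less where a joint would pass 70% of its speed; a pose out of reach is approached as far as the arm can. A call with a number of a shift or a turn outside -1 to 1 is refused whole. A call with a gripper value outside its range is refused whole. The fingers move at their own pace and stop on an object; "grip_force" is the grip in N (left out, the last holds). Time passes only in rows, so rows that do not move let the fingers close. It gives the time, the measured TCP pose, the force, the opening and the grip force at its end, in the units of the state.
- telemetry.get_obs(): the state, without advancing time (a new reading comes with each control period).
- viewer.camera(name): name is "scene" or "top"; returns a dict with "img" (480x640x3 uint8, red, green, blue), "z_map" (480x640 float32, m along the optical axis (not along the pixel's ray), 0 where there is no reading), "fx", "fy", "cx", "cy" (pixels), "R" (3x3) and "t" (3): a world point X has camera coordinates R X + t. Camera axes: x right, y down, z forward; pixel columns grow to the right and rows downward; lengths in m; the calibration is good to about 2 mm. A picture is of the moment at which its call begins.
- hand_in(): hands the job in; it is judged then, once.
Trained networks look in a picture, given as the dict that the camera call returned (one of the last four; its "shot" number tells which), for a name from the list of things; names that differ only in an ending like _2 or _b are one class to them, and where a whole thing is asked for, a point or a joint stands for the part that bears it (a point fixed in the world has none). Each returns a list of dicts, best first, with "score" (0 to 1); they miss things now and then, are a little off and sometimes report something else, mostly with a low value. They report only what shows in the picture. A call takes as long as a camera call. They do not tell look-alikes from the thing itself.
- viewer.recognise(target, picture): "rect" ([left, top, right, bottom] in pixels, round what is visible of it).
The state is a dict: "time_s": time; "qpos": joint angles; "joint_vel": joint speeds; "tau": joint torques, N m; "ee_pos": TCP position; "eef_rot": TCP orientation; "force": force on the tool from outside, world axes, zero at the start; "moment": the same for the moment, N m; "grip_width": finger opening in m; "grip_force": force on a finger pad.
Only numpy, scipy, OpenCV 4.12 (cv2) and the standard library are available. Lean on these libraries where they do the work, as an engineer would, in place of code of your own. Each camera call takes 0.05 s, during which the arm holds its last target. There are 200 camera calls.

TASK

Get the bench air dryer ready before its pump is switched on: take the rinsed square bottle from the draining mat, turn it over and set it down (without dropping it) mouth down over the free drying post, so that its rim rests flat on the post's seat. Then, by the crank handle on its wheel, turn the air valve clockwise until it is closed against its stop, and back it off exactly two full turns. Finish still gripping the crank handle at that setting, and leave the cup on the other post, the terminal box and the multimeter where they are.

Things in the scene. Friction and masses are not known exactly. Their poses are not given: they have to be found in the camera images.
- dryer: air dryer, one fixed unit on the bench: a pale box 130 x 270 mm, 60 mm high, with two upright steel drying posts; right of it a brass valve; behind the valve a blue pump 110 mm high, at x 100 to 250 mm of this frame. Origin on the bench, x away from the robot, z up; in mm the free post is at (0, 170), the post with the cup at (0, 60), the valve's axis at (0, -150).
- free_post (a point): centre of the seat of the free drying post: a flat steel disc of 60 mm diameter, its upper face 64 mm above the bench (this point), from whose middle a steel post of 16 mm diameter with a tapered tip rises 60 mm
- bottle: white hollow plastic bottle, about 60 g, 55 x 55 mm square, 120 mm long: square body to 86 mm, shoulder to 91, then a round open neck, 41 mm outer, 34 mm inner diameter. Lies on a flat side on the mat, mouth roughly away from the robot. Origin: centre of the base's outside; z runs along its axis to the mouth. Can be gripped across two flat sides, e.g. 28 mm from the base.
- bottle_mouth (a point): centre of the bottle's mouth, in the plane of its rim, 120 mm from the base along the bottle's z
- mat: dark grey ribbed rubber draining mat on which the bottle lies, 220 x 170 mm, 4 mm thick, fixed; origin at the centre of its underside
- valve (a joint): turn of the valve's wheel in rad: 0 is closed, against the stop; it grows anticlockwise seen from above as the valve opens, 6.283 a turn, with a second stop at 21. The wheel turns about a vertical axis and does not rise; it needs about 2 N at the crank handle and stays where it is left.
- valve_axis (a point): point on the wheel's vertical axis at the height of the top of its rim, 130 mm above the bench. The wheel is aluminium, 100 mm in diameter, with three spokes.
- crank_handle: grey plastic crank handle standing upright on the wheel's rim, 42 mm from the wheel's axis: round barrel, 20 mm diameter, 55 mm long, revolving freely on its own pin, so a gripper circling with it need not turn. Origin: centre of its lower end, 134 mm above the bench; z up. At valve angle q it lies from the wheel's axis along the dryer's x axis turned by q about z.
- handle_grip (a point): point on the crank handle's axis 34 mm above the barrel's lower end, 168 mm above the bench, the height to grip
- cup: aluminium calorimeter cup, 62 mm in diameter and 82 mm tall, that stands upside down on the other post; leave it. Origin: centre of its base, which is on top.
- terminal_box: cream terminal box, 100 x 130 x 45 mm, with four binding posts up to 67 mm high, on the bench; leave it. Origin: centre of its underside.
- multimeter: dark grey multimeter, 150 x 75 x 30 mm, lying on the bench; leave it. Origin: centre of its underside.
Things that resemble listed ones, but are neither listed nor needed, are in the scene too. What is shaped like the bottle but pink or yellow is not meant.

How it is judged:
On the way, in this order (a step that is already met when the one before it is completed fails the run):
1. the bottle stands mouth down on the free post's seat, let go and at rest (horizontal distance between bottle_mouth and free_post below 0.012 m and z of bottle_mouth in the frame of free_post below 0.005 m and angle between bottle's own z axis and vertical above 3 rad and contact force between the fingers and bottle below 0.1 N and linear speed of bottle below 0.02 m/s), for 0.2 s.
2. the valve is closed against its stop, turned by the crank handle (value of joint valve below 0.08 rad and contact force between the fingers and crank_handle above 1 N), for 0.2 s.
At the end, for the whole second after the job is handed in: Valve two turns (12.57 rad) open within 0.2 rad (11 degrees) and still; fingers grip the crank handle with over 2 N, TCP within 20 mm of it, level; bottle upside down on the free post, upright within 8 degrees, rim within 5 mm of the seat and 12 mm of its centre, let go, at rest (all of step 1 and value of joint valve between 12.366 and 12.766 rad and velocity of joint valve between -0.1 and 0.1 rad/s and contact force between the fingers and crank_handle above 2 N and horizontal distance between the grasp point and handle_grip below 0.02 m); the arm keeps its last pose, push and grip.
It fails at once if the bottle is dropped (linear speed of bottle above 0.6 m/s and contact force between the fingers and bottle below 0.05 N).
It fails at once if the cup on the other post is disturbed (distance of cup from where it was at the start of the episode above 0.02 m).
It fails at once if the terminal box is pushed away (distance of terminal_box from where it was at the start of the episode above 0.03 m).
It fails at once if the multimeter is pushed away (distance of multimeter from where it was at the start of the episode above 0.03 m).
It also fails if it takes over 72 s, if anything falls off the work surface, if the arm or the gripper's body presses on something with over 40 N, if the wrist force passes 120 N, or if a joint passes its speed limit or range.

## Working session

There is one attempt and no reset: what is moved stays moved. The work goes in short steps, Python scripts to look and compute and a tool call to move; the robot and the scene stay as the last step left them, time stands still between calls to the robot, and variables do not carry over. Pictures are saved under pics/ and viewed, at most 10 in all, crops included, and the job is handed in when it is done.

Besides the shell and the picture viewer there is one more tool, called after ">>>" by a JSON object that holds its "name" and its "arguments". step_arm: Moves the arm, as the interface text tells. Shifts and turns lie within -1 to 1; 1 stands for 0.1 m of shift or 90 degrees of turn. Its arguments: {"type":"object","properties":{"plan":{"type":"array"},"grip_force":{"type":"number"}},"required":["plan"]}

```bash
ls; mkdir -p pics; cat > h.py <<'E'
import numpy as np, cv2
from station import telemetry, viewer
def world(p,u,v,z=None):
    u=np.asarray(u,float);v=np.asarray(v,float)
    if z is None: z=p["z_map"][v.astype(int),u.astype(int)]
    c=np.stack([(u-p["cx"])/p["fx"]*z,(v-p["cy"])/p["fy"]*z,z*np.ones_like(u)],-1)
    return (c-p["t"])@p["R"]
def cloud(p):
    v,u=np.mgrid[:480,:640]
    return world(p,u,v,p["z_map"])
E
python3 - <<'E'
from h import *
for n in("scene","top"):
    p=viewer.camera(n); cv2.imwrite(f"pics/{n}0.png",p["img"][:,:,::-1])
    np.savez(f"{n}0.npz",**{k:v for k,v in p.items()})
    for t in("bottle","dryer","mat","crank_handle","cup","terminal_box","multimeter","free_post","valve"):
        try: print(n,t,[(np.round(d["score"],2),np.round(d["rect"]).astype(int).tolist()) for d in viewer.recognise(t,p)][:4])
        except Exception as e: print(n,t,e)
print(telemetry.get_obs())
E
```

```text
pics
scene bottle [(np.float64(0.79), [380, 198, 425, 224]), (np.float64(0.76), [311, 164, 357, 189])]
scene dryer [(np.float64(0.74), [205, 270, 368, 480])]
scene mat [(np.float64(0.91), [345, 184, 440, 264])]
scene crank_handle [(np.float64(0.64), [210, 366, 221, 383])]
scene cup [(np.float64(0.66), [294, 295, 322, 336])]
scene terminal_box [(np.float64(0.95), [102, 352, 168, 415]), (np.float64(0.64), [206, 270, 371, 479])]
scene multimeter [(np.float64(0.62), [243, 226, 300, 280]), (np.float64(0.37), [343, 183, 443, 265])]
scene free_post [(np.float64(0.81), [206, 270, 367, 479]), (np.float64(0.17), [343, 178, 440, 265])]
scene valve [(np.float64(0.95), [210, 353, 261, 395])]
top bottle [(np.float64(0.8), [153, 201, 189, 236]), (np.float64(0.73), [221, 274, 254, 312]), (np.float64(0.68), [211, 202, 246, 238])]
top dryer [(np.float64(0.7), [319, 122, 492, 234]), (np.float64(0.53), [211, 186, 267, 261])]
top mat [(np.float64(0.64), [211, 187, 267, 260])]
top crank_handle []
top cup [(np.float64(0.65), [361, 192, 384, 219])]
top terminal_box [(np.float64(0.88), [467, 256, 522, 305])]
[... 246 characters left out ...]
225])]
{'time_s': 1.0, 'qpos': array([-1.20559507e+00,  2.99934808e-01,  1.52101277e+00, -4.47058539e-05,
        1.32072576e+00, -6.65855439e-02]), 'joint_vel': array([ 4.99522071e-04,  1.58099355e-03, -8.48722246e-05,  1.50404091e-03,
       -1.51015009e-03,  7.22582826e-04]), 'tau': array([-4.82974483e-04, -5.31673121e+01, -3.52915835e+01,  7.08580250e-02,
        2.12523260e-02, -2.06060355e-05]), 'ee_pos': array([ 0.23015865, -0.49950269,  0.22422107]), 'eef_rot': array([-3.14150927e+00,  3.78499034e-05,  4.31797868e-01]), 'force': array([-0.13333365, -0.42667774, -0.33188627]), 'moment': array([-0.00274021,  0.00281394, -0.04706736]), 'grip_force': 0.0, 'grip_width': 0.094069290791125}
```

View pics/scene0.png

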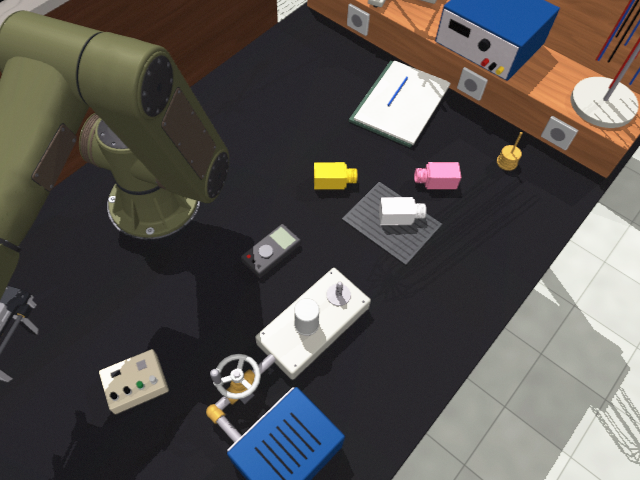

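View pics/top0.png

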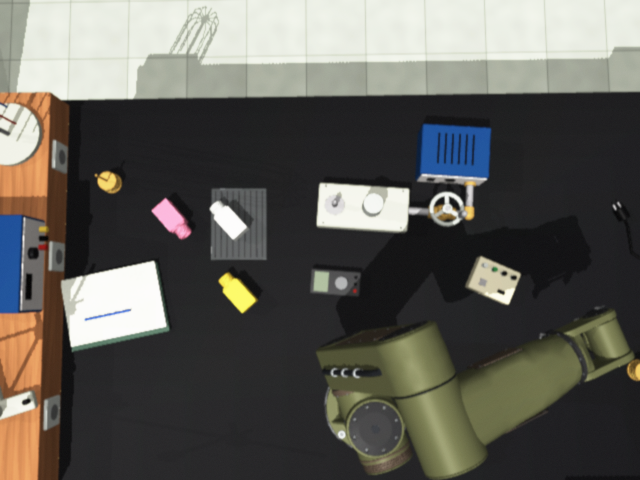

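```bash
python3 - <<'E'
from h import *
for n in("scene","top"):
    p=dict(np.load(f"{n}0.npz")); W=cloud(p); np.set_printoptions(precision=3,suppress=True)
    print(n,"cam pos",-p["R"].T@p["t"],p["fx"])
    boxes={"scene":dict(bottle=(380,198,425,224),bottle2=(311,164,357,189),cup=(294,295,322,336),valve=(205,345,265,400)),
     "top":dict(b1=(153,201,189,236),b2=(221,274,254,312),b3=(211,202,246,238),cup=(361,192,384,219),valve=(424,186,473,229),dry=(319,122,494,234))}[n]
    for k,(a,b,c,d) in boxes.items():
        w=W[b:d,a:c].reshape(-1,3);z=w[:,2]
        print(k,np.histogram(z,bins=np.arange(-.01,.26,.01))[0], w[z>z.max()-.02].mean(0) , z.max())
E
```

```text
scene cam pos [ 0.93  -0.421  1.343] 575.0342632685353
bottle [ 41 105  56  88 100 146 472 159   0   0   0   0   0   0   0   0   0   0
   0   0   0   0   0   0   0   0] [ 0.93  -0.421  1.343] 1.3434814148552483
bottle2 [124 127  65  92 109 184 431  16   0   0   0   0   0   0   0   0   0   0
   0   0   0   0   0   0   0   0] [ 0.93  -0.421  1.343] 1.3434814148552483
cup [ 13  12   0   0   0   0 162 200  37  43  34  41  46  39  48 442  29   0
   0   0   0   0   0   0   0   0] [ 0.93  -0.421  1.343] 1.3434814148552483
valve [818 956   7   9   5  27 182 100  19  44  26   5  16 549 365  43  15  16
  15  52  19   0   0   0   0   0] [ 0.93  -0.421  1.343] 1.3434814148552483
top cam pos [0.334 0.106 1.828] 600.2603013101915
b1 [188 306  43  14  34 119 418 133   0   0   0   0   0   0   0   0   0   0
   0   0   0   0   0   0   0   0] [0.334 0.106 1.828] 1.8276080950792757
b2 [196 303  25  11  28 123 440 118   1   0   0   0   0   0   0   0   0   0
   0   0   0   0   0   0   0   0] [0.334 0.106 1.828] 1.8276080950792757
b3 [ 56 404  94   7  23  53 314 296   9   0   0   0   0   0   0   0   0   0
   0   0   0   0   0   0   0   0] [0.334 0.106 1.828] 1.8276080950792757
cup [  0   0   0   0   0   3  66 149  19  12   9   6   9   6  23 238  77   0
   0   0   0   0   0   0   0   0] [0.334 0.106 1.828] 1.8276080950792757
valve [354 628  28   0   4  55 248 108   9  19  19   1   6 254 268  32   5   8
   3  26  16   0   0   0   0   0] [0.334 0.106 1.828] 1.8276080950792757
dry [3658 6091  399   66   98  184 1627 2291  220   98  115 1397 2149  359
  292  270   82    8    3   26   16    0    0    0    0    0] [0.334 0.106 1.828] 1.8276080950792757
```

The views show the white bottle on the mat (top view 229,219), its mouth pointing up-left. The free post is at top (336,203), the cup at (373,204), the wheel at (447,208), and the handle is on the wheel's near-right side in the scene view (216,376).

```bash
python3 - <<'E'
from h import *
from scipy.optimize import least_squares
np.set_printoptions(precision=4,suppress=True)
def sel(W,p,box,zl,zh):
    a,b,c,d=box;w=W[b:d,a:c].reshape(-1,3);ok=(p["z_map"][b:d,a:c].ravel()>0)&(w[:,2]>zl)&(w[:,2]<zh);return w[ok],p["img"][b:d,a:c].reshape(-1,3)[ok].astype(int)
def circ(w):
    f=lambda q:np.hypot(w[:,0]-q[0],w[:,1]-q[1])-q[2]
    return least_squares(f,[*w[:,:2].mean(0),.04],loss="soft_l1",f_scale=.003).x
for n in("scene","top"):
    p=dict(np.load(f"{n}0.npz"));W=cloud(p)
    B=dict(scene=dict(bot=(370,190,435,234),cup=(288,288,328,342),val=(205,345,265,400),dry=(200,262,378,385),mat=(335,175,448,270)),
      top=dict(bot=(204,195,256,245),cup=(358,188,390,223),val=(424,186,473,229),dry=(312,176,416,236),mat=(205,180,272,266)))[n]
    w,c=sel(W,p,B["bot"],.045,.075);w=w[(c.min(1)>110)]
    mr=cv2.minAreaRect(w[:,:2].astype(np.float32));print(n,"bottle top",len(w),w.mean(0),mr)
    m=w[:,:2].mean(0);ev,V=np.linalg.eigh(np.cov(w[:,:2].T));ax=V[:,1];ax=ax*np.sign(ax[0]);s=(w[:,:2]-m)@ax;l=(w[:,:2]-m)@V[:,0]
    print(" axis",ax,np.degrees(np.arctan2(ax[1],ax[0])),"s",np.percentile(s,[0.5,50,99.5]),"l",np.percentile(l,[1,99]),"base",m+ax*np.percentile(s,.5))
    w2=w[s<np.percentile(s,60)];print(" z",np.median(w2[:,2]),np.percentile(w[:,2],[5,95]))
    w,c=sel(W,p,B["cup"],.138,.16);print(" cup",len(w),np.median(w[:,2]),cv2.minEnclosingCircle(w[:,:2].astype(np.float32)),circ(w[:,:2])[:0],w.mean(0))
    w,c=sel(W,p,B["val"],.118,.138);q=circ(w);r=np.hypot(*(w[:,:2]-q[:2]).T);k=r>.033;print(" wheel",len(w),circ(w[k]),np.median(w[k,2]),cv2.minEnclosingCircle(w[r<.056][:,:2].astype(np.float32)))
    w,c=sel(W,p,B["val"],.165,.2);print(" handle",len(w),w.mean(0),w[:,2].max(),cv2.minEnclosingCircle(w[w[:,2]>.18][:,:2].astype(np.float32)))
    w,c=sel(W,p,B["dry"],.052,.063);print(" box",len(w),cv2.minAreaRect(w[c.min(1)>110][:,:2].astype(np.float32)),np.median(w[:,2]))
    w,c=sel(W,p,(B["dry"][0],B["dry"][1],*((350,234) if n=="top" else (372,320))),.085,.135);
    if n=="scene":
        w,c=sel(W,p,(325,275,358,310),.085,.135)
    print(" post",len(w),w.mean(0),w[:,2].max() if len(w) else 0)
    w,c=sel(W,p,B["mat"],-.01,.012);w=w[(c.max(1)>55)&(c.max(1)<110)];print(" mat",len(w),cv2.minAreaRect(w[:,:2].astype(np.float32)),np.median(w[:,2]))
E
```

```text
scene bottle top 747 [0.5561 0.4043 0.0565] ((0.5603318214416504, 0.4116086959838867), (0.12076612561941147, 0.06215757504105568), 41.3596076965332)
 axis [0.7475 0.6642] 41.62391121924154 s [-0.0515 -0.0013  0.067 ] l [-0.0318  0.0266] base [0.5176 0.37  ]
 z 0.05772293484160612 [0.0473 0.0625]
 cup 485 0.14579389564032705 ((0.5888266563415527, -0.01951492205262184), 0.029965754598379135) [] [ 0.5891 -0.0205  0.1458]
 wheel 910 [ 0.5728 -0.2287  0.0435] 0.12894288892766756 ((0.5715491771697998, -0.22892248630523682), 0.05044933408498764)
 handle 95 [ 0.5527 -0.2654  0.1839] 0.19393988788941374 ((0.5510995984077454, -0.2641371488571167), 0.009804019704461098)
 box 4180 ((0.5874717831611633, -0.03543238341808319), (0.35199663043022156, 0.13086465001106262), 85.48518371582031) 0.059293599503074196
 post 72 [0.5989 0.0877 0.109 ] 0.12655346351331645
 mat 1725 ((0.5566185712814331, 0.3871467113494873), (0.3229311406612396, 0.30316516757011414), 40.27820587158203) 0.003627607555752537
top bottle top 668 [0.5537 0.4094 0.059 ] ((0.559086799621582, 0.41423875093460083), (0.12173213064670563
[... 187 characters left out ...]
669]
 cup 324 0.14692079203029315 ((0.5877358913421631, -0.016680097207427025), 0.029248805716633797) [] [ 0.5868 -0.0162  0.1472]
 wheel 513 [ 0.5707 -0.225   0.0436] 0.12968457473259107 ((0.5706865191459656, -0.22555376589298248), 0.04993642494082451)
 handle 50 [ 0.5485 -0.2595  0.1857] 0.19804308139947419 ((0.5497463941574097, -0.2609259784221649), 0.009478059597313404)
 box 2138 ((0.5883703231811523, -0.002286955714225769), (0.290951132774353, 0.13115397095680237), 85.63163757324219) 0.05943121839508341
 post 32 [0.5941 0.093  0.1152] 0.1308351906389668
 mat 2857 ((0.5506884455680847, 0.39000555872917175), (0.1780974566936493, 0.22571106255054474), 89.9137191772461) 0.005180409827951002
```

```bash
cat >> h.py <<'E'
from scipy.spatial.transform import Rotation as Ro, Slerp
import json
def cur():
    o=telemetry.get_obs(); return np.array(o["ee_pos"]),Ro.from_euler("xyz",o["eef_rot"])
def rows(p0,R0,p1,R1,n,claw):
    S=Slerp([0,1],Ro.concatenate([R0,R1])); out=[];p,R=np.array(p0),R0
    for i in range(1,n+1):
        pt=np.array(p0)+(np.array(p1)-p0)*i/n; Rt=S(i/n)
        d=np.round(R.inv().apply(pt-p)/.1,3); w=np.round((R.inv()*Rt).as_rotvec()/(np.pi/2),4)
        p=p+R.apply(d*.1); R=R*Ro.from_rotvec(w*np.pi/2)
        out.append({k:float(v) for k,v in zip(("dx","dy","dz","rx","ry","rz"),[*d,*w]) if v})
        out[-1]["claw"]=claw
    for i in range(0,n,10): print(json.dumps(out[i:i+10]).replace('"',''))
    return p,R
def Rt(zdir,ydir):
    z=np.array(zdir,float);z/=np.linalg.norm(z);y=np.array(ydir,float);y-=z*(y@z);y/=np.linalg.norm(y)
    return Ro.from_matrix(np.c_[np.cross(y,z),y,z])
A=np.radians(41.75); a=np.array([np.cos(A),np.sin(A),0]); yr=np.array([np.sin(A),-np.cos(A),0]); Z=np.array([0,0,1.])
base=np.array([.515,.373,.0315]); G=base+.028*a; Rpick=Rt(a-Z,yr); d=(a-Z)/2**.5
post=np.array([.5967,.0915,.064])
E
python3 - <<'E'
from h import *
p,R=cur()
p,R=rows(p,R,[.44,.25,.224],Rt(-Z,yr),18,0)
rows(p,R,G-.1*d,Rpick,7,0)
E
```

```text
[{dx: 0.28, dy: -0.329, rz: -0.0105, claw: 0}, {dx: 0.286, dy: -0.325, rz: -0.0105, claw: 0}, {dx: 0.291, dy: -0.32, rz: -0.0105, claw: 0}, {dx: 0.296, dy: -0.315, dz: 0.001, rz: -0.0105, claw: 0}, {dx: 0.301, dy: -0.31, rz: -0.0105, claw: 0}, {dx: 0.306, dy: -0.306, rz: -0.0105, claw: 0}, {dx: 0.312, dy: -0.3, rz: -0.0105, claw: 0}, {dx: 0.316, dy: -0.295, rz: -0.0105, claw: 0}, {dx: 0.321, dy: -0.289, rz: -0.0105, claw: 0}, {dx: 0.326, dy: -0.285, rz: -0.0105, claw: 0}]
[{dx: 0.33, dy: -0.279, dz: 0.001, rz: -0.0105, claw: 0}, {dx: 0.335, dy: -0.273, rz: -0.0105, claw: 0}, {dx: 0.339, dy: -0.268, rz: -0.0105, claw: 0}, {dx: 0.344, dy: -0.262, rz: -0.0105, claw: 0}, {dx: 0.348, dy: -0.257, rz: -0.0105, claw: 0}, {dx: 0.352, dy: -0.25, rx: -0.0001, rz: -0.0105, claw: 0}, {dx: 0.357, dy: -0.245, rz: -0.0105, claw: 0}, {dx: 0.36, dy: -0.239, rz: -0.0105, claw: 0}]
[{dx: 0.136, dy: -0.06, dz: 0.174, ry: 0.0714, claw: 0}, {dx: 0.116, dy: -0.06, dz: 0.188, ry: 0.0715, claw: 0}, {dx: 0.093, dy: -0.059, dz: 0.2, ry: 0.0714, claw: 0}, {dx: 0.071, dy: -0.06, dz: 0.209, ry: 0.0714, claw: 0}, {dx: 0.047, dy: -0.06, dz: 0.216, ry: 0.0715, claw: 0}, {dx: 0.023, dy: -0.06, dz: 0.22, ry: 0.0714, claw: 0}, {dx: -0.003, dy: -0.06, dz: 0.221, ry: 0.0714, claw: 0}]
```

>>> {"name": "step_arm", "arguments": {"plan": [{"dx":0.28,"dy":-0.33,"rz":-0.01,"claw":0},{"dx":0.285,"dy":-0.325,"rz":-0.01,"claw":0},{"dx":0.29,"dy":-0.32,"rz":-0.01,"claw":0},{"dx":0.295,"dy":-0.315,"rz":-0.01,"claw":0},{"dx":0.3,"dy":-0.31,"rz":-0.01,"claw":0},{"dx":0.305,"dy":-0.305,"rz":-0.01,"claw":0},{"dx":0.31,"dy":-0.3,"rz":-0.01,"claw":0},{"dx":0.315,"dy":-0.295,"rz":-0.01,"claw":0},{"dx":0.32,"dy":-0.29,"rz":-0.01,"claw":0},{"dx":0.325,"dy":-0.285,"rz":-0.01,"claw":0}]}}

```text
$.plan[0]: bad value
```

>>> {"name": "step_arm", "arguments": {"plan": [{"dx":0.33,"dy":-0.28,"rz":-0.01,"claw":0},{"dx":0.335,"dy":-0.275,"rz":-0.01,"claw":0},{"dx":0.34,"dy":-0.27,"rz":-0.01,"claw":0},{"dx":0.345,"dy":-0.26,"rz":-0.01,"claw":0},{"dx":0.35,"dy":-0.255,"rz":-0.01,"claw":0},{"dx":0.35,"dy":-0.25,"rz":-0.01,"claw":0},{"dx":0.355,"dy":-0.245,"rz":-0.01,"claw":0},{"dx":0.36,"dy":-0.24,"rz":-0.01,"claw":0},{"claw":0}]}}

```text
$.plan[0]: bad value
```

```bash
python3 - <<'E'
from h import *
p,R=cur(); print(p,R.as_euler("xyz"),telemetry.get_obs()["qpos"])
p,R=rows(p,R,G-.1*d,Rpick,8,0)
E
```

```text
[ 0.23015865 -0.49950269  0.22422107] [-3.14150927e+00  3.78499034e-05  4.31797868e-01] [-1.20559507e+00  2.99934808e-01  1.52101277e+00 -4.47058539e-05
  1.32072576e+00 -6.65855439e-02]
[{dx: 0.729, dy: -0.826, dz: 0.153, rx: 0.0093, ry: 0.062, rz: -0.0224, claw: 0}, {dx: 0.738, dy: -0.797, dz: 0.235, rx: 0.0092, ry: 0.0621, rz: -0.0224, claw: 0}, {dx: 0.739, dy: -0.767, dz: 0.32, rx: 0.0093, ry: 0.062, rz: -0.0224, claw: 0}, {dx: 0.73, dy: -0.736, dz: 0.402, rx: 0.0093, ry: 0.062, rz: -0.0224, claw: 0}, {dx: 0.713, dy: -0.704, dz: 0.483, rx: 0.0092, ry: 0.0621, rz: -0.0224, claw: 0}, {dx: 0.685, dy: -0.673, dz: 0.561, rx: 0.0093, ry: 0.062, rz: -0.0224, claw: 0}, {dx: 0.651, dy: -0.639, dz: 0.635, rx: 0.0093, ry: 0.062, rz: -0.0224, claw: 0}, {dx: 0.607, dy: -0.608, dz: 0.706, rx: 0.0092, ry: 0.0621, rz: -0.0224, claw: 0}]
```

>>> {"name": "step_arm", "arguments": {"plan": [{"dx":0.28,"dy":-0.33,"dz":0,"rx":0,"ry":0,"rz":-0.01,"claw":0},{"dx":0.285,"dy":-0.325,"dz":0,"rx":0,"ry":0,"rz":-0.01,"claw":0},{"dx":0.29,"dy":-0.32,"dz":0,"rx":0,"ry":0,"rz":-0.01,"claw":0},{"dx":0.295,"dy":-0.315,"dz":0,"rx":0,"ry":0,"rz":-0.01,"claw":0},{"dx":0.3,"dy":-0.31,"dz":0,"rx":0,"ry":0,"rz":-0.01,"claw":0},{"dx":0.305,"dy":-0.305,"dz":0,"rx":0,"ry":0,"rz":-0.01,"claw":0},{"dx":0.31,"dy":-0.3,"dz":0,"rx":0,"ry":0,"rz":-0.01,"claw":0},{"dx":0.315,"dy":-0.295,"dz":0,"rx":0,"ry":0,"rz":-0.01,"claw":0},{"dx":0.32,"dy":-0.29,"dz":0,"rx":0,"ry":0,"rz":-0.01,"claw":0},{"dx":0.325,"dy":-0.285,"dz":0,"rx":0,"ry":0,"rz":-0.01,"claw":0}]}}

```text
time_s: 2.0
ee_pos: [0.3474, -0.0822, 0.2245]
eef_rot: [3.141, -0.001, 0.589]
force: [0.7, -0.4, 0.3]
grip_width: 0.094
grip_force: 0.0
```

>>> {"name": "step_arm", "arguments": {"plan": [{"dx":0.33,"dy":-0.28,"dz":0,"rx":0,"ry":0,"rz":-0.01,"claw":0},{"dx":0.335,"dy":-0.275,"dz":0,"rx":0,"ry":0,"rz":-0.01,"claw":0},{"dx":0.34,"dy":-0.27,"dz":0,"rx":0,"ry":0,"rz":-0.01,"claw":0},{"dx":0.345,"dy":-0.26,"dz":0,"rx":0,"ry":0,"rz":-0.01,"claw":0},{"dx":0.35,"dy":-0.255,"dz":0,"rx":0,"ry":0,"rz":-0.01,"claw":0},{"dx":0.35,"dy":-0.25,"dz":0,"rx":0,"ry":0,"rz":-0.01,"claw":0},{"dx":0.355,"dy":-0.245,"dz":0,"rx":0,"ry":0,"rz":-0.01,"claw":0},{"dx":0.36,"dy":-0.24,"dz":0,"rx":0,"ry":0,"rz":-0.01,"claw":0},{"dx":0,"dy":0,"dz":0,"rx":0,"ry":0,"rz":0,"claw":0}]}}

```text
time_s: 2.9
ee_pos: [0.4443, 0.2518, 0.2236]
eef_rot: [-3.141, 0.0, 0.718]
force: [-0.2, 0.6, 0.8]
grip_width: 0.0943
grip_force: 0.0
```

```bash
sed -i 's/ if v})/})/' h.py; python3 - <<'E'
from h import *
p,R=cur(); print(p,R.as_euler("xyz"),telemetry.get_obs()["qpos"])
p,R=rows(p,R,G-.1*d,Rpick,8,0)
E
```

```text
[0.4442791  0.25175132 0.22361313] [-3.14106012e+00  2.64844305e-04  7.18380525e-01] [4.43584495e-01 2.12954311e-01 1.63162472e+00 4.57684515e-04
 1.29741306e+00 1.29587671e+00]
[{dx: 0.113, dy: -0.055, dz: 0.152, rx: 0.0003, ry: 0.0625, rz: -0.0008, claw: 0}, {dx: 0.098, dy: -0.055, dz: 0.162, rx: 0.0003, ry: 0.0625, rz: -0.0008, claw: 0}, {dx: 0.081, dy: -0.055, dz: 0.171, rx: 0.0002, ry: 0.0626, rz: -0.0008, claw: 0}, {dx: 0.064, dy: -0.055, dz: 0.178, rx: 0.0003, ry: 0.0625, rz: -0.0008, claw: 0}, {dx: 0.047, dy: -0.055, dz: 0.183, rx: 0.0003, ry: 0.0625, rz: -0.0008, claw: 0}, {dx: 0.028, dy: -0.054, dz: 0.188, rx: 0.0003, ry: 0.0625, rz: -0.0008, claw: 0}, {dx: 0.01, dy: -0.054, dz: 0.189, rx: 0.0003, ry: 0.0625, rz: -0.0008, claw: 0}, {dx: -0.009, dy: -0.055, dz: 0.189, rx: 0.0002, ry: 0.0626, rz: -0.0008, claw: 0}]
```

>>> {"name": "step_arm", "arguments": {"plan": [{"dx":0.115,"dy":-0.055,"dz":0.15,"rx":0,"ry":0.0625,"rz":-0.001,"claw":0},{"dx":0.1,"dy":-0.055,"dz":0.16,"rx":0,"ry":0.0625,"rz":-0.001,"claw":0},{"dx":0.08,"dy":-0.055,"dz":0.17,"rx":0,"ry":0.0625,"rz":-0.001,"claw":0},{"dx":0.065,"dy":-0.055,"dz":0.18,"rx":0,"ry":0.0625,"rz":-0.001,"claw":0},{"dx":0.045,"dy":-0.055,"dz":0.185,"rx":0,"ry":0.0625,"rz":-0.001,"claw":0},{"dx":0.03,"dy":-0.055,"dz":0.19,"rx":0,"ry":0.0625,"rz":-0.001,"claw":0},{"dx":0.01,"dy":-0.055,"dz":0.19,"rx":0,"ry":0.0625,"rz":-0.001,"claw":0},{"dx":-0.01,"dy":-0.055,"dz":0.19,"rx":0,"ry":0.0625,"rz":-0.001,"claw":0},{"dx":0,"dy":0,"dz":0,"rx":0,"ry":0,"rz":0,"claw":0}]}}

```text
time_s: 3.8
ee_pos: [0.4762, 0.3366, 0.1169]
eef_rot: [-3.122, -0.703, 0.731]
force: [-0.3, -0.0, 0.7]
grip_width: 0.0939
grip_force: 0.0
```

```bash
python3 - <<'E'
from h import *
p,R=cur(); print(p,G-.1*d,(R.inv()*Rpick).as_rotvec(),telemetry.get_obs()["qpos"])
rows(p,R,G,Rpick,4,0)
q=viewer.camera("scene"); cv2.imwrite("pics/s1.png",cv2.resize(q["img"][150:290,300:480,::-1],None,fx=4,fy=4))
E
```

```text
[0.47621578 0.33660847 0.11686898] [0.48313538 0.34455974 0.10221068] [-0.02126598  0.08222777  0.00098893] [0.47244871 0.25773523 2.02225463 0.81139731 0.25700175 0.57624104]
[{dx: 0.017, dy: 0.003, dz: 0.294, rx: -0.0034, ry: 0.0131, rz: 0.0002, claw: 0}, {dx: 0.011, dy: 0.001, dz: 0.294, rx: -0.0034, ry: 0.0131, rz: 0.0001, claw: 0}, {dx: 0.004, dy: 0.0, dz: 0.295, rx: -0.0034, ry: 0.0131, rz: 0.0002, claw: 0}, {dx: -0.001, dy: -0.002, dz: 0.294, rx: -0.0033, ry: 0.013, rz: 0.0001, claw: 0}]
```

View pics/s1.png

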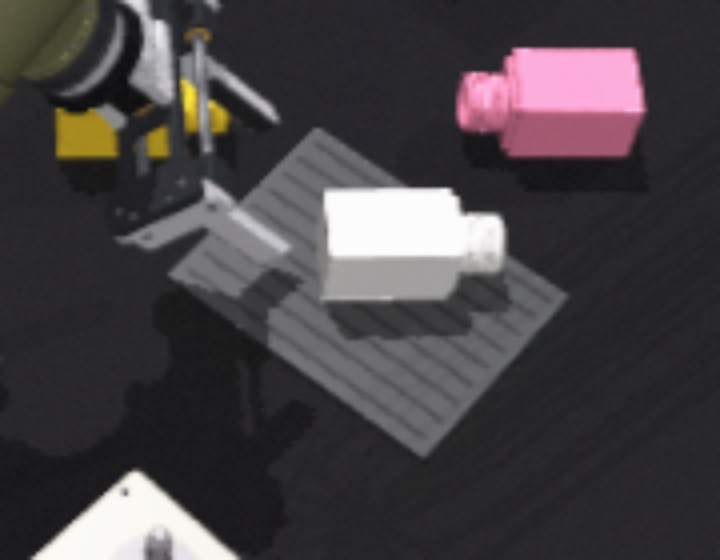

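The gripper lines up with the white bottle (crop 400,245), and the yellow one is behind and below it. The arm lags because the wrist is near-singular, so I'll close the remaining gap in smaller rows.

```bash
python3 - <<'E'
from h import *
q=dict(np.load("top0.npz"));W=cloud(q)[270:316,216:260].reshape(-1,3);w=W[(W[:,2]>.045)&(W[:,2]<.08)]
print("yellow",w.mean(0),w.min(0),w.max(0))
p,R=cur(); print(p)
p,R=rows(p,R,G-.1*d,Rpick,5,0)
E
```

```text
yellow [0.33633225 0.38115907 0.0555666 ] [0.28250326 0.32854077 0.0450042 ] [0.39488995 0.43656943 0.07325056]
[0.47666021 0.33654805 0.11769555]
[{dx: -0.004, dy: -0.003, dz: 0.037, rx: -0.0026, ry: 0.0105, rz: 0.0002, claw: 0}, {dx: -0.006, dy: -0.002, dz: 0.037, rx: -0.0026, ry: 0.0106, rz: 0.0001, claw: 0}, {dx: -0.005, dy: -0.003, dz: 0.036, rx: -0.0026, ry: 0.0105, rz: 0.0002, claw: 0}, {dx: -0.007, dy: -0.003, dz: 0.037, rx: -0.0026, ry: 0.0106, rz: 0.0002, claw: 0}, {dx: -0.007, dy: -0.003, dz: 0.036, rx: -0.0026, ry: 0.0105, rz: 0.0002, claw: 0}]
```

>>> {"name": "step_arm", "arguments": {"plan": [{"dx":-0.005,"dy":-0.003,"dz":0.037,"rx":-0.0026,"ry":0.0105,"rz":0,"claw":0},{"dx":-0.006,"dy":-0.003,"dz":0.037,"rx":-0.0026,"ry":0.0105,"rz":0,"claw":0},{"dx":-0.006,"dy":-0.003,"dz":0.037,"rx":-0.0026,"ry":0.0105,"rz":0,"claw":0},{"dx":-0.006,"dy":-0.003,"dz":0.037,"rx":-0.0026,"ry":0.0105,"rz":0,"claw":0},{"dx":-0.006,"dy":-0.003,"dz":0.037,"rx":-0.0026,"ry":0.0105,"rz":0,"claw":0}]}}

```text
time_s: 4.35
ee_pos: [0.4839, 0.3454, 0.1035]
eef_rot: [3.14, -0.789, 0.732]
force: [-0.1, 0.8, 0.2]
grip_width: 0.0939
grip_force: 0.0
```

```bash
python3 - <<'E'
from h import *
p,R=cur(); print(p,G-.1*d,(R.inv()*Rpick).as_rotvec(),telemetry.get_obs()["qpos"])
rows(p,R,G,Rpick,5,0)
E
```

```text
[0.4839104  0.34544134 0.1034992 ] [0.48313538 0.34455974 0.10221068] [-0.00056054 -0.00322088  0.00233054] [ 0.48538504  0.30554418  2.04857471  1.49109514  0.1728404  -0.09463483]
[{dx: -0.004, dy: 0.0, dz: 0.2, rx: -0.0001, ry: -0.0004, rz: 0.0003, claw: 0}, {dx: -0.004, dy: 0.001, dz: 0.2, rx: -0.0, ry: -0.0004, rz: 0.0003, claw: 0}, {dx: -0.004, dy: 0.0, dz: 0.2, rx: -0.0001, ry: -0.0004, rz: 0.0003, claw: 0}, {dx: -0.004, dy: 0.0, dz: 0.201, rx: -0.0001, ry: -0.0004, rz: 0.0003, claw: 0}, {dx: -0.003, dy: 0.001, dz: 0.2, rx: -0.0001, ry: -0.0005, rz: 0.0003, claw: 0}]
```

>>> {"name": "step_arm", "arguments": {"plan": [{"dx":-0.004,"dy":0,"dz":0.2,"rx":0,"ry":-0.0004,"rz":0,"claw":0},{"dx":-0.004,"dy":0,"dz":0.2,"rx":0,"ry":-0.0004,"rz":0,"claw":0},{"dx":-0.004,"dy":0,"dz":0.2,"rx":0,"ry":-0.0004,"rz":0,"claw":0},{"dx":-0.004,"dy":0,"dz":0.2,"rx":0,"ry":-0.0004,"rz":0,"claw":0},{"dx":-0.004,"dy":0,"dz":0.2,"rx":0,"ry":-0.0004,"rz":0,"claw":0},{"dx":0,"dy":0,"dz":0,"rx":0,"ry":0,"rz":0,"claw":0}]}}

```text
time_s: 4.95
ee_pos: [0.5357, 0.3921, 0.0298]
eef_rot: [3.141, -0.784, 0.731]
force: [0.4, 0.6, -0.1]
grip_width: 0.094
grip_force: 0.0
```

```bash
python3 - <<'E'
from h import *
p,R=cur(); o=telemetry.get_obs(); print(p,G,(R.inv()*Rpick).as_rotvec(),o["qpos"],o["force"])
q=viewer.camera("top"); cv2.imwrite("pics/t1.png",cv2.resize(q["img"][170:290,180:300,::-1],None,fx=5,fy=5))
E
```

```text
[0.53569473 0.39207715 0.02984567] [0.53588961 0.39164469 0.0315    ] [-0.001731    0.00158928  0.00190605] [ 0.52044902  0.57311426  1.87160471  2.04005148  0.16629353 -0.62536514] [ 0.44411828  0.63926348 -0.14800784]
```

View pics/t1.png

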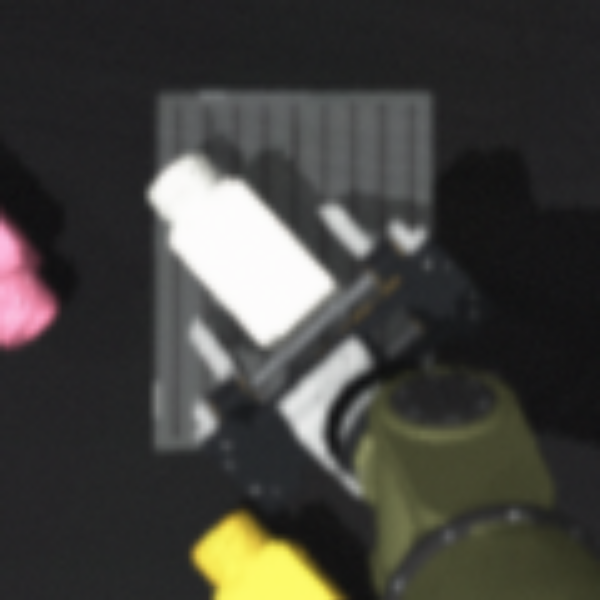

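The fingers straddle the bottle evenly, so I'll close on it.

>>> {"name": "step_arm", "arguments": {"plan": [{"dx":0,"dy":0,"dz":0,"rx":0,"ry":0,"rz":0,"claw":1},{"dx":0,"dy":0,"dz":0,"rx":0,"ry":0,"rz":0,"claw":1},{"dx":0,"dy":0,"dz":0,"rx":0,"ry":0,"rz":0,"claw":1},{"dx":0,"dy":0,"dz":0,"rx":0,"ry":0,"rz":0,"claw":1},{"dx":0,"dy":0,"dz":0,"rx":0,"ry":0,"rz":0,"claw":1},{"dx":0,"dy":0,"dz":0,"rx":0,"ry":0,"rz":0,"claw":1},{"dx":0,"dy":0,"dz":0,"rx":0,"ry":0,"rz":0,"claw":1}], "grip_force": 20}}

```text
time_s: 5.7
ee_pos: [0.5351, 0.3916, 0.0305]
eef_rot: [3.14, -0.784, 0.731]
force: [-1.2, -0.6, 2.9]
grip_width: 0.055
grip_force: 20.0
```

```bash
python3 - <<'E'
from h import *
p,R=cur(); o=telemetry.get_obs(); print(p,o["grip_width"],o["grip_force"])
# lift straight up, then tilt to vertical
p,R=rows(p,R,p+[-.0,0,.15],R,5,1)
print()
rows(p,R,p+[-.05,-.05,0.02],Rt(-Z,yr),8,1)
E
```

```text
[0.53514105 0.3915732  0.03051816] 0.05501304677018678 19.962498508393764
[{dx: 0.212, dy: 0.0, dz: -0.212, rx: 0.0, ry: 0.0, rz: -0.0, claw: 1}, {dx: 0.212, dy: 0.001, dz: -0.213, rx: 0.0, ry: 0.0, rz: 0.0, claw: 1}, {dx: 0.212, dy: -0.0, dz: -0.212, rx: 0.0, ry: 0.0, rz: 0.0, claw: 1}, {dx: 0.211, dy: 0.0, dz: -0.213, rx: 0.0, ry: 0.0, rz: 0.0, claw: 1}, {dx: 0.212, dy: 0.0, dz: -0.212, rx: 0.0, ry: 0.0, rz: 0.0, claw: 1}]

[{dx: -0.045, dy: 0.005, dz: -0.08, rx: 0.0, ry: -0.0624, rz: 0.0002, claw: 1}, {dx: -0.052, dy: 0.005, dz: -0.075, rx: 0.0, ry: -0.0624, rz: 0.0001, claw: 1}, {dx: -0.06, dy: 0.005, dz: -0.07, rx: 0.0001, ry: -0.0624, rz: 0.0002, claw: 1}, {dx: -0.066, dy: 0.005, dz: -0.064, rx: -0.0, ry: -0.0624, rz: 0.0001, claw: 1}, {dx: -0.072, dy: 0.005, dz: -0.056, rx: -0.0, ry: -0.0624, rz: 0.0002, claw: 1}, {dx: -0.077, dy: 0.005, dz: -0.05, rx: 0.0, ry: -0.0624, rz: 0.0001, claw: 1}, {dx: -0.082, dy: 0.005, dz: -0.042, rx: 0.0, ry: -0.0624, rz: 0.0002, claw: 1}, {dx: -0.085, dy: 0.004, dz: -0.033, rx: 0.0, ry: -0.0624, rz: 0.0001, claw: 1}]
```

>>> {"name": "step_arm", "arguments": {"plan": [{"dx":0.21,"dy":0,"dz":-0.21,"rx":0,"ry":0,"rz":0,"claw":1},{"dx":0.21,"dy":0,"dz":-0.21,"rx":0,"ry":0,"rz":0,"claw":1},{"dx":0.21,"dy":0,"dz":-0.21,"rx":0,"ry":0,"rz":0,"claw":1},{"dx":0.21,"dy":0,"dz":-0.21,"rx":0,"ry":0,"rz":0,"claw":1},{"dx":0.21,"dy":0,"dz":-0.21,"rx":0,"ry":0,"rz":0,"claw":1}]}}

```text
time_s: 6.2
ee_pos: [0.5339, 0.3946, 0.1202]
eef_rot: [-3.129, -0.785, 0.732]
force: [-0.7, 1.1, -1.3]
grip_width: 0.0548
grip_force: 20.0
```

>>> {"name": "step_arm", "arguments": {"plan": [{"dx":-0.045,"dy":0.005,"dz":-0.08,"rx":0,"ry":-0.0625,"rz":0,"claw":1},{"dx":-0.05,"dy":0.005,"dz":-0.075,"rx":0,"ry":-0.0625,"rz":0,"claw":1},{"dx":-0.06,"dy":0.005,"dz":-0.07,"rx":0,"ry":-0.0625,"rz":0,"claw":1},{"dx":-0.065,"dy":0.005,"dz":-0.065,"rx":0,"ry":-0.0625,"rz":0,"claw":1},{"dx":-0.07,"dy":0.005,"dz":-0.055,"rx":0,"ry":-0.0625,"rz":0,"claw":1},{"dx":-0.075,"dy":0.005,"dz":-0.05,"rx":0,"ry":-0.0625,"rz":0,"claw":1},{"dx":-0.08,"dy":0.005,"dz":-0.04,"rx":0,"ry":-0.0625,"rz":0,"claw":1},{"dx":-0.085,"dy":0.005,"dz":-0.035,"rx":0,"ry":-0.0625,"rz":0,"claw":1},{"dx":0,"dy":0,"dz":0,"rx":0,"ry":0,"rz":0,"claw":1}]}}

```text
time_s: 7.1
ee_pos: [0.4888, 0.3534, 0.1342]
eef_rot: [-3.12, -0.086, 0.754]
force: [0.0, 0.1, -1.4]
grip_width: 0.0551
grip_force: 20.0
```

```bash
python3 - <<'E'
from h import *
p,R=cur(); o=telemetry.get_obs(); print(p,R.as_euler("xyz"),o["qpos"],o["grip_width"],o["force"])
E
```

```text
[0.48876881 0.35337782 0.13417146] [-3.11993308 -0.08631996  0.75375033] [0.54906493 0.4579284  1.5248911  0.04394496 1.07903835 1.34596841] 0.055148844549364355 [ 0.04244492  0.08897809 -1.4142058 ]
```

```bash
cat >> h.py <<'E'
def fk(q,k):
    h,r0,l2,l3,lat,L=k; s=q[1]+q[2]
    w=np.array([r0+l2*np.sin(q[1])+l3*np.sin(s),lat,h+l2*np.cos(q[1])+l3*np.cos(s)])
    R=Ro.from_euler("ZYZYZ",[q[0],s,q[3],q[4],q[5]])
    return Ro.from_euler("z",q[0]).apply(w)+R.apply([0,0,L]),R
E
python3 - <<'E'
from h import *
from scipy.optimize import least_squares
D=[([-1.20559507,.299934808,1.52101277,-4.47e-5,1.32072576,-.0665855],[.23015865,-.49950269,.22422107],[-3.14150927,3.78e-5,.431797868]),
([.443584495,.212954311,1.63162472,4.5768e-4,1.29741306,1.29587671],[.4442791,.25175132,.22361313],[-3.14106,.000265,.71838]),
([.47244871,.25773523,2.02225463,.81139731,.25700175,.57624104],[.47621578,.33660847,.11686898],[-3.122,-.703,.731]),
([.48538504,.30554418,2.04857471,1.49109514,.1728404,-.09463483],[.4839104,.34544134,.1034992],[3.14,-.789,.732]),
([.52044902,.57311426,1.87160471,2.04005148,.16629353,-.62536514],[.53569473,.39207715,.02984567],[3.141,-.784,.731]),
([.54906493,.4579284,1.5248911,.04394496,1.07903835,1.34596841],[.48876881,.35337782,.13417146],[-3.11993308,-.08631996,.75375])]
f=lambda k:np.concatenate([fk(q,k)[0]-p for q,p,_ in D])
best=least_squares(f,[.4,0,.45,.45,.037,.25]);k=best.x;print("k",np.round(k,4).tolist(),np.abs(best.fun).max())
for q,p,e in D: print((fk(q,k)[1].inv()*Ro.from_euler("xyz",e)).as_rotvec().round(3))
# rotation offset (constant) then IK at place for several beta
off=(fk(D[0][0],k)[1].inv()*Ro.from_euler("xyz",D[0][2]))
for z in (.156,.20,.231):
  for b in (0,5,10):
    o=np.array([np.cos(np.radians(b)),np.sin(np.radians(b)),0]); T=Rt(o-Z,np.cross(Z,o)); P=np.array([post[0],post[1],z])
    g=lambda q:np.r_[(fk(q,k)[0]-P)*5,((fk(q,k)[1]*off).inv()*T).as_rotvec()]
    for q0 in ([.1,.4,1.8,0,.2,-1.6],):
      s=least_squares(g,q0,bounds=([-3.03,-.79,.23,-1.04,0,-2.55],[3.03,2.21,2.52,4.18,3.07,2.55]));print(z,b,s.x.round(3),np.abs(s.fun).max().round(4),"bend",round(2.356-s.x[1]-s.x[2],3))
E
```

```text
Traceback (most recent call last):
  File "h.py", line 34, in fk
    R=Ro.from_euler("ZYZYZ",[q[0],s,q[3],q[4],q[5]])
  File "scipy/spatial/transform/_rotation.pyx", line 1413, in scipy.spatial.transform._rotation.Rotation.from_euler
ValueError: Expected axis specification to be a non-empty string of upto 3 characters, got ZYZYZ
```

```bash
sed -i 's/R=Ro.from_euler("ZYZYZ",\[q\[0\],s,q\[3\],q\[4\],q\[5\]\])/R=Ro.from_euler("ZYZ",[q[0],s,q[3]])*Ro.from_euler("YZ",[q[4],q[5]])/' h.py
cat > ik.py <<'E'
from h import *
from scipy.optimize import least_squares
D=[([-1.20559507,.299934808,1.52101277,-4.47e-5,1.32072576,-.0665855],[.23015865,-.49950269,.22422107],[-3.14150927,3.78e-5,.431797868]),
([.443584495,.212954311,1.63162472,4.5768e-4,1.29741306,1.29587671],[.4442791,.25175132,.22361313],[-3.14106,.000265,.71838]),
([.47244871,.25773523,2.02225463,.81139731,.25700175,.57624104],[.47621578,.33660847,.11686898],[-3.122,-.703,.731]),
([.48538504,.30554418,2.04857471,1.49109514,.1728404,-.09463483],[.4839104,.34544134,.1034992],[3.14,-.789,.732]),
([.52044902,.57311426,1.87160471,2.04005148,.16629353,-.62536514],[.53569473,.39207715,.02984567],[3.141,-.784,.731]),
([.54906493,.4579284,1.5248911,.04394496,1.07903835,1.34596841],[.48876881,.35337782,.13417146],[-3.11993308,-.08631996,.75375])]
f=lambda k:np.concatenate([fk(q,k)[0]-p for q,p,_ in D])
best=least_squares(f,[.4,0,.45,.45,.037,.25]);k=best.x
off=(fk(D[0][0],k)[1].inv()*Ro.from_euler("xyz",D[0][2]))
def ik(P,T,q0):
    g=lambda q:np.r_[(fk(q,k)[0]-P)*5,((fk(q,k)[1]*off).inv()*T).as_rotvec()]
    s=least_squares(g,q0,bounds=([-3.03,-.79,.23,-1.04,0,-2.55],[3.03,2.21,2.52,4.18,3.07,2.55]));return s.x,np.abs(s.fun).max()
E
python3 - <<'E'
from ik import *
print("k",np.round(k,4).tolist(),np.abs(best.fun).max())
for q,p,e in D: print((fk(q,k)[1].inv()*Ro.from_euler("xyz",e)).as_rotvec().round(3))
for z in (.156,.20,.231):
  for b in (-10,0,5,10):
    o=np.array([np.cos(np.radians(b)),np.sin(np.radians(b)),0]); T=Rt(o-Z,np.cross(Z,o)); P=np.array([post[0],post[1],z])
    x,e=ik(P,T,[.1,.4,1.8,0,.2,-1.6]);print(z,b,x.round(3),e.round(4),"bend",round(2.356-x[1]-x[2],3))
E
```

```text
k [0.1546, 0.0342, 0.4027, 0.4052, 0.0399, 0.2154] 0.0048207007450422334
[-0.     0.     1.571]
[ 0.    -0.     1.571]
[ 0.    -0.     1.571]
[-0.     0.     1.571]
[-1.000e-03 -0.000e+00  1.571e+00]
[-0.    -0.     1.571]
0.156 -10 [ 0.172  0.244  1.951 -0.915  0.307 -0.429] 0.0 bend 0.16
0.156 0 [ 0.115  0.226  1.974 -0.475  0.178 -1.02 ] 0.0 bend 0.155
0.156 5 [ 0.086  0.222  1.98   0.008  0.154 -1.58 ] 0.0 bend 0.154
0.156 10 [ 0.056  0.221  1.981  0.491  0.178 -2.139] 0.0 bend 0.154
0.2 -10 [ 0.172  0.182  1.901 -0.689  0.387 -0.669] 0.0 bend 0.274
0.2 0 [ 0.115  0.163  1.923 -0.293  0.285 -1.208] 0.0 bend 0.27
0.2 5 [ 0.086  0.158  1.929  0.004  0.269 -1.576] 0.0 bend 0.269
0.2 10 [ 0.056  0.157  1.93   0.302  0.285 -1.945] 0.0 bend 0.269
0.231 -10 [ 0.172  0.145  1.858 -0.584  0.451 -0.785] 0.0 bend 0.353
0.231 0 [ 0.115  0.125  1.881 -0.231  0.362 -1.273] 0.0 bend 0.35
0.231 5 [ 0.086  0.121  1.886  0.003  0.35  -1.575] 0.0 bend 0.349
0.231 10 [ 0.056  0.12   1.887  0.238  0.362 -1.878] 0.0 bend 0.349
```

```bash
cat >> h.py <<'E'
B=np.radians(5.); o5=np.array([np.cos(B),np.sin(B),0]); Rpl=Rt(o5-Z,np.cross(Z,o5)); Rdn=Rt(-Z,np.cross(Z,o5))
E
python3 - <<'E'
from h import *
p,R=cur()
p,R=rows(p,R,[.5,.09,.29],Rdn,17,1); print(p)
E
```

```text
[{dx: -0.093, dy: 0.115, dz: -0.103, rx: 0.0037, ry: -0.0024, rz: -0.0926, claw: 1}, {dx: -0.109, dy: 0.1, dz: -0.102, rx: 0.0036, ry: -0.0024, rz: -0.0926, claw: 1}, {dx: -0.123, dy: 0.083, dz: -0.103, rx: 0.0037, ry: -0.0024, rz: -0.0925, claw: 1}, {dx: -0.133, dy: 0.063, dz: -0.103, rx: 0.0036, ry: -0.0024, rz: -0.0926, claw: 1}, {dx: -0.142, dy: 0.043, dz: -0.103, rx: 0.0036, ry: -0.0023, rz: -0.0926, claw: 1}, {dx: -0.147, dy: 0.021, dz: -0.102, rx: 0.0037, ry: -0.0024, rz: -0.0926, claw: 1}, {dx: -0.148, dy: -0.001, dz: -0.102, rx: 0.0037, ry: -0.0024, rz: -0.0925, claw: 1}, {dx: -0.148, dy: -0.024, dz: -0.101, rx: 0.0036, ry: -0.0024, rz: -0.0926, claw: 1}, {dx: -0.142, dy: -0.045, dz: -0.1, rx: 0.0037, ry: -0.0024, rz: -0.0926, claw: 1}, {dx: -0.135, dy: -0.065, dz: -0.1, rx: 0.0036, ry: -0.0024, rz: -0.0926, claw: 1}]
[{dx: -0.125, dy: -0.086, dz: -0.099, rx: 0.0037, ry: -0.0024, rz: -0.0925, claw: 1}, {dx: -0.111, dy: -0.103, dz: -0.097, rx: 0.0036, ry: -0.0024, rz: -0.0926, claw: 1}, {dx: -0.095, dy: -0.118, dz: -0.097, rx: 0.0037, ry: -0.0023, rz: -0.0926, claw: 1}, {dx: -0.077, dy: -0.132, dz: -0.095, rx: 0.0036, ry: -0.0024, rz: -0.0926, claw: 1}, {dx: -0.058, dy: -0.142, dz: -0.095, rx: 0.0037, ry: -0.0024, rz: -0.0925, claw: 1}, {dx: -0.037, dy: -0.149, dz: -0.093, rx: 0.0036, ry: -0.0024, rz: -0.0926, claw: 1}, {dx: -0.016, dy: -0.154, dz: -0.093, rx: 0.0037, ry: -0.0024, rz: -0.0926, claw: 1}]
[0.50004838 0.08999291 0.28999582]
```

>>> {"name": "step_arm", "arguments": {"plan": [{"dx":-0.095,"dy":0.115,"dz":-0.1,"rx":0.0037,"ry":-0.0024,"rz":-0.0925,"claw":1},{"dx":-0.11,"dy":0.1,"dz":-0.1,"rx":0.0037,"ry":-0.0024,"rz":-0.0925,"claw":1},{"dx":-0.125,"dy":0.085,"dz":-0.1,"rx":0.0037,"ry":-0.0024,"rz":-0.0925,"claw":1},{"dx":-0.135,"dy":0.065,"dz":-0.1,"rx":0.0037,"ry":-0.0024,"rz":-0.0925,"claw":1},{"dx":-0.14,"dy":0.045,"dz":-0.1,"rx":0.0037,"ry":-0.0024,"rz":-0.0925,"claw":1},{"dx":-0.145,"dy":0.02,"dz":-0.1,"rx":0.0037,"ry":-0.0024,"rz":-0.0925,"claw":1},{"dx":-0.15,"dy":0,"dz":-0.1,"rx":0.0037,"ry":-0.0024,"rz":-0.0925,"claw":1},{"dx":-0.15,"dy":-0.025,"dz":-0.1,"rx":0.0037,"ry":-0.0024,"rz":-0.0925,"claw":1},{"dx":-0.14,"dy":-0.045,"dz":-0.1,"rx":0.0037,"ry":-0.0024,"rz":-0.0925,"claw":1},{"dx":-0.135,"dy":-0.065,"dz":-0.1,"rx":0.0037,"ry":-0.0024,"rz":-0.0925,"claw":1}]}}

```text
time_s: 8.1
ee_pos: [0.4951, 0.1972, 0.2235]
eef_rot: [3.117, -0.041, 2.216]
force: [0.2, 0.1, 0.3]
grip_width: 0.0552
grip_force: 20.0
```

>>> {"name": "step_arm", "arguments": {"plan": [{"dx":-0.125,"dy":-0.085,"dz":-0.1,"rx":0.0037,"ry":-0.0024,"rz":-0.0925,"claw":1},{"dx":-0.11,"dy":-0.105,"dz":-0.1,"rx":0.0037,"ry":-0.0024,"rz":-0.0925,"claw":1},{"dx":-0.095,"dy":-0.12,"dz":-0.1,"rx":0.0037,"ry":-0.0024,"rz":-0.0925,"claw":1},{"dx":-0.075,"dy":-0.13,"dz":-0.095,"rx":0.0037,"ry":-0.0024,"rz":-0.0925,"claw":1},{"dx":-0.06,"dy":-0.14,"dz":-0.095,"rx":0.0037,"ry":-0.0024,"rz":-0.0925,"claw":1},{"dx":-0.035,"dy":-0.15,"dz":-0.095,"rx":0.0037,"ry":-0.0024,"rz":-0.0925,"claw":1},{"dx":-0.015,"dy":-0.155,"dz":-0.095,"rx":0.0037,"ry":-0.0024,"rz":-0.0925,"claw":1},{"dx":0,"dy":0,"dz":0,"rx":0,"ry":0,"rz":0,"claw":1}]}}

```text
time_s: 8.9
ee_pos: [0.4996, 0.0882, 0.2894]
eef_rot: [3.141, 0.004, -3.054]
force: [0.3, -0.1, -1.2]
grip_width: 0.0551
grip_force: 20.0
```

```bash
python3 - <<'E'
from h import *
p,R=cur(); print(p,telemetry.get_obs()["qpos"])
rows(p,R,[post[0],post[1],.240],Rpl,9,1)
E
```

```text
[0.49960708 0.08821946 0.28944716] [ 1.02149779e-01  1.57780090e-01  1.54366524e+00  8.55708134e-04
  1.43622464e+00 -1.55602189e+00]
[{dx: -0.108, dy: -0.006, dz: 0.055, rx: 0.0001, ry: -0.0553, rz: -0.0, claw: 1}, {dx: -0.102, dy: -0.006, dz: 0.065, rx: 0.0, ry: -0.0553, rz: -0.0, claw: 1}, {dx: -0.096, dy: -0.005, dz: 0.073, rx: 0.0001, ry: -0.0552, rz: -0.0001, claw: 1}, {dx: -0.09, dy: -0.006, dz: 0.081, rx: 0.0, ry: -0.0553, rz: 0.0, claw: 1}, {dx: -0.082, dy: -0.006, dz: 0.089, rx: 0.0001, ry: -0.0553, rz: -0.0, claw: 1}, {dx: -0.075, dy: -0.006, dz: 0.095, rx: 0.0001, ry: -0.0553, rz: -0.0001, claw: 1}, {dx: -0.065, dy: -0.006, dz: 0.102, rx: 0.0, ry: -0.0553, rz: 0.0, claw: 1}, {dx: -0.057, dy: -0.005, dz: 0.107, rx: 0.0001, ry: -0.0552, rz: -0.0, claw: 1}, {dx: -0.047, dy: -0.006, dz: 0.111, rx: 0.0, ry: -0.0553, rz: -0.0, claw: 1}]
```

>>> {"name": "step_arm", "arguments": {"plan": [{"dx":-0.11,"dy":-0.006,"dz":0.055,"rx":0,"ry":-0.0553,"rz":0,"claw":1},{"dx":-0.1,"dy":-0.006,"dz":0.065,"rx":0,"ry":-0.0553,"rz":0,"claw":1},{"dx":-0.095,"dy":-0.006,"dz":0.073,"rx":0,"ry":-0.0553,"rz":0,"claw":1},{"dx":-0.09,"dy":-0.006,"dz":0.08,"rx":0,"ry":-0.0553,"rz":0,"claw":1},{"dx":-0.08,"dy":-0.006,"dz":0.09,"rx":0,"ry":-0.0553,"rz":0,"claw":1},{"dx":-0.075,"dy":-0.006,"dz":0.095,"rx":0,"ry":-0.0553,"rz":0,"claw":1},{"dx":-0.065,"dy":-0.006,"dz":0.1,"rx":0,"ry":-0.0553,"rz":0,"claw":1},{"dx":-0.055,"dy":-0.006,"dz":0.105,"rx":0,"ry":-0.0553,"rz":0,"claw":1},{"dx":-0.05,"dy":-0.006,"dz":0.11,"rx":0,"ry":-0.0553,"rz":0,"claw":1},{"dx":0,"dy":0,"dz":0,"rx":0,"ry":0,"rz":0,"claw":1}]}}

```text
time_s: 9.9
ee_pos: [0.5944, 0.0924, 0.2367]
eef_rot: [3.136, 0.78, -3.063]
force: [-1.2, -0.1, -1.1]
grip_width: 0.0548
grip_force: 20.0
```

```bash
python3 - <<'E'
from h import *
np.set_printoptions(precision=4,suppress=True)
p,R=cur(); print(p,(R.inv()*Rpl).as_rotvec(),telemetry.get_obs()["qpos"])
ims=[]
for n in("scene","top"):
    q=viewer.camera(n); W=cloud(q)
    uvc=q["R"]@np.array([post[0],post[1],.18])+q["t"]; u=int(q["fx"]*uvc[0]/uvc[2]+q["cx"]);v=int(q["fy"]*uvc[1]/uvc[2]+q["cy"])
    s=50; ims.append(cv2.resize(q["img"][v-s:v+s,u-s:u+s,::-1],(400,400)))
    w=W.reshape(-1,3); c=q["img"].reshape(-1,3).astype(int); m=(np.hypot(w[:,0]-p[0],w[:,1]-p[1])<.06)&(w[:,2]>.13)&(w[:,2]<.32)&(c.min(1)>120)&(c.max(1)-c.min(1)<25)
    w=w[m]
    print(n,len(w),w.min(0),w.max(0))
    for lo in np.arange(.14,.29,.015):
        x=w[(w[:,2]>=lo)&(w[:,2]<lo+.015)]
        if len(x)>8: print("  z%.3f n%d"%(lo,len(x)),x[:,:2].mean(0),x[:,:2].min(0),x[:,:2].max(0))
cv2.imwrite("pics/hover.png",np.hstack(ims))
E
```

```text
[0.5944 0.0924 0.2367] [-0.0004 -0.0054 -0.0061] [ 0.0962  0.0856  1.9265 -0.0194  0.3496 -1.5401]
scene 1398 [0.5405 0.0467 0.1439] [0.6242 0.1308 0.3183]
  z0.140 n15 [0.5969 0.071 ] [0.5851 0.0681] [0.6077 0.0735]
  z0.170 n46 [0.6044 0.0717] [0.5697 0.0608] [0.623  0.1102]
  z0.185 n98 [0.6052 0.0737] [0.5687 0.0605] [0.624  0.1177]
  z0.200 n68 [0.6101 0.0787] [0.5701 0.0605] [0.6236 0.1199]
  z0.215 n50 [0.6183 0.0813] [0.5711 0.0517] [0.6237 0.1198]
  z0.230 n116 [0.6104 0.0695] [0.5809 0.0494] [0.6239 0.1301]
  z0.245 n213 [0.6003 0.0788] [0.5665 0.0487] [0.6242 0.1308]
  z0.260 n626 [0.5923 0.0886] [0.5533 0.0478] [0.6241 0.1287]
  z0.275 n123 [0.5607 0.0853] [0.5405 0.0467] [0.58   0.1294]
top 577 [0.5454 0.0524 0.2195] [0.6224 0.1318 0.3169]
  z0.230 n29 [0.603  0.0958] [0.565  0.0542] [0.616  0.1318]
  z0.245 n71 [0.5926 0.0933] [0.5657 0.0544] [0.6199 0.1317]
  z0.260 n455 [0.5924 0.0924] [0.5658 0.0524] [0.6224 0.1289]
  z0.275 n18 [0.5727 0.0833] [0.564 0.053] [0.5906 0.1288]
```

View pics/hover.png

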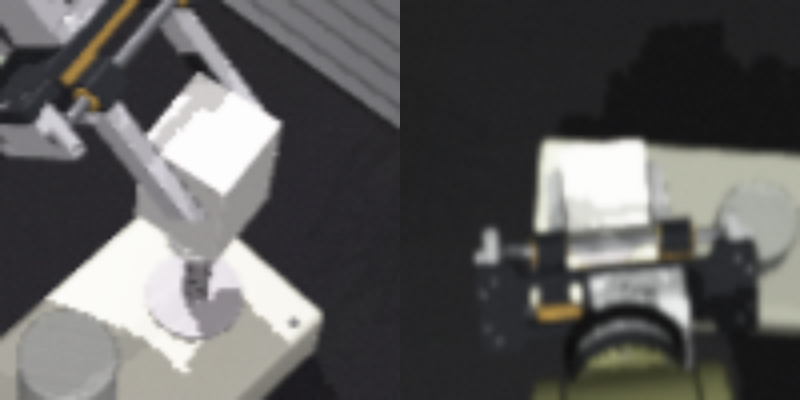

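Both views show the bottle mouth down, just above the free post and centred on it to within 2 mm. Lowering now.

```bash
cat >> h.py <<'E'
post=np.array([.5955,.0928,.064])
E
python3 - <<'E'
from h import *
p,R=cur(); rows(p,R,[post[0],post[1],.163],Rpl,6,1)
E
```

```text
[{dx: 0.089, dy: 0.0, dz: 0.091, rx: -0.0001, ry: -0.0006, rz: -0.0005, claw: 1}, {dx: 0.088, dy: 0.001, dz: 0.09, rx: -0.0, ry: -0.0007, rz: -0.0004, claw: 1}, {dx: 0.089, dy: 0.0, dz: 0.091, rx: -0.0001, ry: -0.0006, rz: -0.0005, claw: 1}, {dx: 0.089, dy: 0.001, dz: 0.091, rx: -0.0001, ry: -0.0007, rz: -0.0005, claw: 1}, {dx: 0.089, dy: 0.0, dz: 0.09, rx: -0.0001, ry: -0.0006, rz: -0.0004, claw: 1}, {dx: 0.089, dy: 0.001, dz: 0.09, rx: -0.0, ry: -0.0006, rz: -0.0005, claw: 1}]
```

>>> {"name": "step_arm", "arguments": {"plan": [{"dx":0.09,"dy":0,"dz":0.09,"rx":0,"ry":-0.0006,"rz":-0.0005,"claw":1},{"dx":0.09,"dy":0,"dz":0.09,"rx":0,"ry":-0.0006,"rz":-0.0005,"claw":1},{"dx":0.09,"dy":0,"dz":0.09,"rx":0,"ry":-0.0006,"rz":-0.0005,"claw":1},{"dx":0.09,"dy":0,"dz":0.09,"rx":0,"ry":-0.0006,"rz":-0.0005,"claw":1},{"dx":0.09,"dy":0,"dz":0.09,"rx":0,"ry":-0.0006,"rz":-0.0005,"claw":1},{"dx":0.08,"dy":0,"dz":0.09,"rx":0,"ry":-0.0006,"rz":-0.0005,"claw":1},{"dx":0,"dy":0,"dz":0,"rx":0,"ry":0,"rz":0,"claw":1}]}}

```text
time_s: 10.7
ee_pos: [0.5958, 0.0921, 0.1629]
eef_rot: [-3.139, 0.784, -3.053]
force: [-0.1, 0.1, -0.3]
grip_width: 0.055
grip_force: 20.0
```

>>> {"name": "step_arm", "arguments": {"plan": [{"dx":0.014,"dy":0,"dz":0.014,"rx":0,"ry":0,"rz":0,"claw":1},{"dx":0.014,"dy":0,"dz":0.014,"rx":0,"ry":0,"rz":0,"claw":1},{"dx":0,"dy":0,"dz":0,"rx":0,"ry":0,"rz":0,"claw":1}]}}

```text
time_s: 11.0
ee_pos: [0.5963, 0.092, 0.1603]
eef_rot: [-3.138, 0.788, -3.051]
force: [0.1, -0.3, -0.5]
grip_width: 0.0549
grip_force: 20.0
```

```bash
python3 - <<'E'
from h import *
p,R=cur(); o=telemetry.get_obs(); print(p,(R.inv()*Rpl).as_rotvec(),o["qpos"],o["force"],o["moment"])
E
```

```text
[0.59627199 0.09199178 0.16026944] [-0.00121571  0.00225781  0.00263292] [ 0.09524053  0.20838698  1.99713465 -0.04637932  0.14859361 -1.5219358 ] [ 0.11848382 -0.32414922 -0.54663178] [0.04236211 0.27657971 0.00129175]
```

>>> {"name": "step_arm", "arguments": {"plan": [{"dx":0.014,"dy":0,"dz":0.014,"rx":0,"ry":0,"rz":0,"claw":1},{"dx":0,"dy":0,"dz":0,"rx":0,"ry":0,"rz":0,"claw":1}]}}

```text
time_s: 11.2
ee_pos: [0.5961, 0.0919, 0.1578]
eef_rot: [-3.138, 0.787, -3.05]
force: [-0.1, 0.2, -1.1]
grip_width: 0.0554
grip_force: 20.0
```

>>> {"name": "step_arm", "arguments": {"plan": [{"dx":0.014,"dy":0,"dz":0.014,"rx":0,"ry":0,"rz":0,"claw":1},{"dx":0,"dy":0,"dz":0,"rx":0,"ry":0,"rz":0,"claw":1}]}}

```text
time_s: 11.4
ee_pos: [0.597, 0.0919, 0.1571]
eef_rot: [-3.137, 0.79, -3.05]
force: [1.2, -1.8, 2.8]
grip_width: 0.0546
grip_force: 20.0
```

>>> {"name": "step_arm", "arguments": {"plan": [{"dx":0.007,"dy":0,"dz":0.007,"rx":0,"ry":0,"rz":0,"claw":1},{"dx":0,"dy":0,"dz":0,"rx":0,"ry":0,"rz":0,"claw":1}]}}

```text
time_s: 11.6
ee_pos: [0.5973, 0.0918, 0.1569]
eef_rot: [-3.137, 0.792, -3.05]
force: [-3.1, -3.0, 11.0]
grip_width: 0.0551
grip_force: 20.0
```

The rim is on the seat, with 11 N of contact. Releasing with a partial opening.

>>> {"name": "step_arm", "arguments": {"plan": [{"dx":-0.004,"dy":0,"dz":-0.004,"rx":0,"ry":0,"rz":0,"claw":1},{"dx":0,"dy":0,"dz":0,"rx":0,"ry":0,"rz":0,"claw":0.25},{"dx":0,"dy":0,"dz":0,"rx":0,"ry":0,"rz":0,"claw":0.2},{"dx":0,"dy":0,"dz":0,"rx":0,"ry":0,"rz":0,"claw":0.2},{"dx":0,"dy":0,"dz":0,"rx":0,"ry":0,"rz":0,"claw":0.2}]}}

```text
time_s: 12.1
ee_pos: [0.596, 0.0919, 0.1552]
eef_rot: [-3.137, 0.787, -3.05]
force: [-0.5, 0.5, 0.6]
grip_width: 0.0752
grip_force: 0.0
```

>>> {"name": "step_arm", "arguments": {"plan": [{"dx":0,"dy":0,"dz":-0.1,"rx":0,"ry":0,"rz":0,"claw":0.2},{"dx":0,"dy":0,"dz":-0.2,"rx":0,"ry":0,"rz":0,"claw":0.2},{"dx":0,"dy":0,"dz":-0.3,"rx":0,"ry":0,"rz":0,"claw":0.2},{"dx":0,"dy":0,"dz":-0.3,"rx":0,"ry":0,"rz":0,"claw":0.2},{"dx":0,"dy":0,"dz":-0.3,"rx":0,"ry":0,"rz":0,"claw":0.2},{"dx":0,"dy":0,"dz":0,"rx":0,"ry":0,"rz":0,"claw":0}]}}

```text
time_s: 12.7
ee_pos: [0.5104, 0.0847, 0.2434]
eef_rot: [-3.138, 0.792, -3.05]
force: [0.4, 0.0, -0.1]
grip_width: 0.0804
grip_force: 0.0
```

```bash
python3 - <<'E'
from h import *
np.set_printoptions(precision=4,suppress=True)
p,R=cur(); o=telemetry.get_obs(); print(p,R.as_euler("xyz"),o["qpos"],o["force"])
ims=[]
for n in("scene","top"):
    q=viewer.camera(n); W=cloud(q)
    c0=q["R"]@np.array([.58,-.06,.1])+q["t"]; u=int(q["fx"]*c0[0]/c0[2]+q["cx"]);v=int(q["fy"]*c0[1]/c0[2]+q["cy"])
    s=100; ims.append(cv2.resize(q["img"][v-s:v+s,u-s:u+s,::-1],(400,400)))
    w=W.reshape(-1,3); c=q["img"].reshape(-1,3).astype(int)
    m=(np.hypot(w[:,0]-.5955,w[:,1]-.0928)<.045)&(w[:,2]>.175)&(w[:,2]<.195)&(c.min(1)>110)
    print(n,"base",len(w[m]),w[m].mean(0),w[m].min(0),w[m].max(0)); 
    A_=np.c_[w[m][:,:2],np.ones(m.sum())]; print("  slope",np.linalg.lstsq(A_,w[m][:,2],rcond=None)[0])
    m=(np.hypot(w[:,0]-.55,w[:,1]+.262)<.045)&(w[:,2]>.18)&(w[:,2]<.2); print("  handle top",m.sum(),w[m].mean(0))
cv2.imwrite("pics/placed.png",np.hstack(ims))
E
```

```text
[0.5104 0.0847 0.2434] [-3.1375  0.7922 -3.05  ] [ 0.0979 -0.1274  2.1229 -0.0245  0.354  -1.5434] [ 0.3706  0.0176 -0.1069]
scene base 561 [0.5971 0.0877 0.1835] [0.566  0.0589 0.1752] [0.6254 0.1193 0.1901]
  slope [0.0085 0.018  0.1769]
  handle top 71 [ 0.5516 -0.2645  0.1877]
top base 392 [0.5948 0.0915 0.1856] [0.5668 0.0636 0.1757] [0.626  0.119  0.1944]
  slope [-0.0047  0.0017  0.1882]
  handle top 41 [ 0.5486 -0.2606  0.188 ]
```

View pics/placed.png

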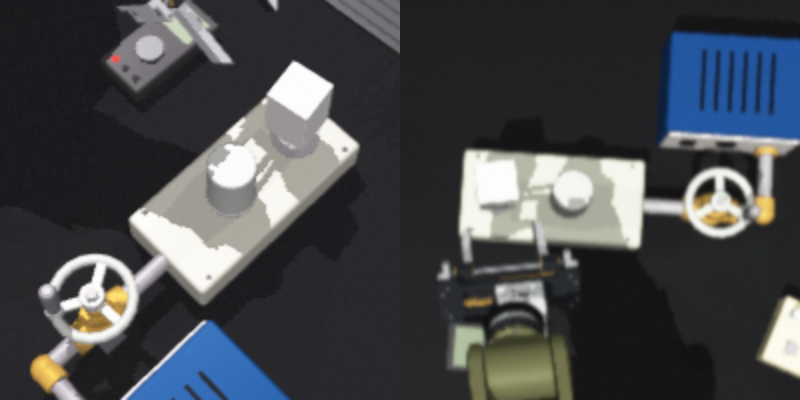

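The bottle stands level on the post: base at z ≈ 0.185 and centre about 1–2 mm off in the top view. The handle is still at about azimuth −120° on the wheel. Next is the handle.

```bash
cat >> h.py <<'E'
C=np.array([.571,-.2257,.168]); H0=np.array([.5497,-.2612,.168]); D60=np.radians(60); Rv=Rt(-Z,[np.cos(D60),np.sin(D60),0])
E
python3 - <<'E'
from h import *
p,R=cur(); p,R=rows(p,R,H0+[0,0,.09],Rv,10,0); print(p)
E
```

```text
[{dx: -0.017, dy: -0.348, dz: -0.006, rx: 0.0152, ry: 0.0487, rz: 0.037, claw: 0}, {dx: -0.037, dy: -0.346, dz: 0.0, rx: 0.0152, ry: 0.0486, rz: 0.0369, claw: 0}, {dx: -0.057, dy: -0.344, dz: 0.005, rx: 0.0152, ry: 0.0487, rz: 0.037, claw: 0}, {dx: -0.077, dy: -0.34, dz: 0.008, rx: 0.0152, ry: 0.0487, rz: 0.037, claw: 0}, {dx: -0.098, dy: -0.334, dz: 0.009, rx: 0.0152, ry: 0.0487, rz: 0.037, claw: 0}, {dx: -0.117, dy: -0.328, dz: 0.009, rx: 0.0152, ry: 0.0486, rz: 0.0369, claw: 0}, {dx: -0.137, dy: -0.32, dz: 0.007, rx: 0.0152, ry: 0.0487, rz: 0.037, claw: 0}, {dx: -0.156, dy: -0.312, dz: 0.003, rx: 0.0151, ry: 0.0487, rz: 0.037, claw: 0}, {dx: -0.174, dy: -0.302, dz: -0.002, rx: 0.0152, ry: 0.0487, rz: 0.0369, claw: 0}, {dx: -0.19, dy: -0.292, dz: -0.009, rx: 0.0152, ry: 0.0486, rz: 0.037, claw: 0}]
[ 0.54963283 -0.26121919  0.25802583]
```

>>> {"name": "step_arm", "arguments": {"plan": [{"dx":-0.015,"dy":-0.35,"dz":-0.005,"rx":0.0152,"ry":0.0487,"rz":0.037,"claw":0},{"dx":-0.035,"dy":-0.345,"dz":0,"rx":0.0152,"ry":0.0487,"rz":0.037,"claw":0},{"dx":-0.055,"dy":-0.345,"dz":0.005,"rx":0.0152,"ry":0.0487,"rz":0.037,"claw":0},{"dx":-0.075,"dy":-0.34,"dz":0.01,"rx":0.0152,"ry":0.0487,"rz":0.037,"claw":0},{"dx":-0.1,"dy":-0.335,"dz":0.01,"rx":0.0152,"ry":0.0487,"rz":0.037,"claw":0},{"dx":-0.115,"dy":-0.33,"dz":0.01,"rx":0.0152,"ry":0.0487,"rz":0.037,"claw":0},{"dx":-0.135,"dy":-0.32,"dz":0.005,"rx":0.0152,"ry":0.0487,"rz":0.037,"claw":0},{"dx":-0.155,"dy":-0.31,"dz":0.005,"rx":0.0152,"ry":0.0487,"rz":0.037,"claw":0},{"dx":-0.175,"dy":-0.3,"dz":0,"rx":0.0152,"ry":0.0487,"rz":0.037,"claw":0},{"dx":-0.19,"dy":-0.29,"dz":-0.01,"rx":0.0152,"ry":0.0487,"rz":0.037,"claw":0}]}}

```text
time_s: 13.8
ee_pos: [0.5496, -0.2627, 0.2546]
eef_rot: [-3.14, -0.007, 2.615]
force: [0.9, 0.7, 0.4]
grip_width: 0.0939
grip_force: 0.0
```

>>> {"name": "step_arm", "arguments": {"plan": [{"dx":0,"dy":0,"dz":0,"rx":0,"ry":0,"rz":0,"claw":0}]}}

```text
time_s: 13.9
ee_pos: [0.5498, -0.2647, 0.2526]
eef_rot: [-3.139, -0.008, 2.613]
force: [0.4, 0.1, -1.9]
grip_width: 0.0939
grip_force: 0.0
```

```bash
python3 - <<'E'
from h import *
p,R=cur(); print(p,R.as_euler("xyz"),telemetry.get_obs()["qpos"]);p,R=rows(p,R,H0+[0,0,.0],Rv,5,0); print(p)
E
```

```text
[ 0.54984915 -0.2647197   0.25259892] [-3.13924672 -0.00844414  2.61258941] [-0.50780553  0.42283915  1.28948929 -0.00218574  1.43775649 -1.54930938]
[{dx: 0.002, dy: 0.006, dz: 0.169, rx: -0.0003, ry: -0.0011, rz: -0.0007, claw: 0}, {dx: 0.003, dy: 0.007, dz: 0.169, rx: -0.0003, ry: -0.0011, rz: -0.0007, claw: 0}, {dx: 0.003, dy: 0.006, dz: 0.17, rx: -0.0003, ry: -0.001, rz: -0.0007, claw: 0}, {dx: 0.003, dy: 0.006, dz: 0.169, rx: -0.0003, ry: -0.0011, rz: -0.0006, claw: 0}, {dx: 0.004, dy: 0.006, dz: 0.169, rx: -0.0003, ry: -0.0011, rz: -0.0007, claw: 0}]
[ 0.54968236 -0.26117265  0.16800289]
```

>>> {"name": "step_arm", "arguments": {"plan": [{"dx":0.003,"dy":0.006,"dz":0.17,"rx":0,"ry":-0.001,"rz":0,"claw":0},{"dx":0.003,"dy":0.006,"dz":0.17,"rx":0,"ry":-0.001,"rz":0,"claw":0},{"dx":0.003,"dy":0.006,"dz":0.17,"rx":0,"ry":-0.001,"rz":0,"claw":0},{"dx":0.003,"dy":0.006,"dz":0.17,"rx":0,"ry":-0.001,"rz":0,"claw":0},{"dx":0.003,"dy":0.006,"dz":0.165,"rx":0,"ry":-0.001,"rz":0,"claw":0},{"dx":0,"dy":0,"dz":0,"rx":0,"ry":0,"rz":0,"claw":0}]}}

```text
time_s: 14.5
ee_pos: [0.5488, -0.2569, 0.1683]
eef_rot: [-3.141, 0.001, 2.618]
force: [-0.6, 0.5, 0.7]
grip_width: 0.0937
grip_force: 0.0
```

>>> {"name": "step_arm", "arguments": {"plan": [{"dx":0,"dy":0,"dz":0,"rx":0,"ry":0,"rz":0,"claw":1},{"dx":0,"dy":0,"dz":0,"rx":0,"ry":0,"rz":0,"claw":1},{"dx":0,"dy":0,"dz":0,"rx":0,"ry":0,"rz":0,"claw":1},{"dx":0,"dy":0,"dz":0,"rx":0,"ry":0,"rz":0,"claw":1},{"dx":0,"dy":0,"dz":0,"rx":0,"ry":0,"rz":0,"claw":1},{"dx":0,"dy":0,"dz":0,"rx":0,"ry":0,"rz":0,"claw":1},{"dx":0,"dy":0,"dz":0,"rx":0,"ry":0,"rz":0,"claw":1},{"dx":0,"dy":0,"dz":0,"rx":0,"ry":0,"rz":0,"claw":1}], "grip_force": 25}}

```text
time_s: 15.3
ee_pos: [0.5496, -0.2579, 0.1718]
eef_rot: [-3.141, 0.006, 2.618]
force: [-0.4, -0.2, -0.2]
grip_width: 0.0338
grip_force: 0.0
```

```bash
cat >> h.py <<'E'
def arc(p,R,c,r,th0,dth,n,Rf):
    "rows round centre c from angle th0 by dth in n rows, starting at pose p,R"
    out=[]
    for i in range(1,n+1):
        t=th0+dth*i/n; tgt=np.array([c[0]+r*np.cos(t),c[1]+r*np.sin(t),c[2]])
        d=np.round(R.inv().apply(tgt-p)/.1,3); p=p+R.apply(d*.1)
        out.append(dict(zip(("dx","dy","dz","rx","ry","rz","claw"),[*map(float,d),0,0,0,1])))
    for i in range(0,n,10): print(json.dumps(out[i:i+10]))
E
python3 - <<'E'
from h import *
p,R=cur(); o=telemetry.get_obs();print(p,R.as_euler("xyz"),o["grip_width"],o["grip_force"],o["force"])
v=p[:2]-C[:2];print(np.hypot(*v),np.degrees(np.arctan2(v[1],v[0])))
arc(p,R,C,.042,np.arctan2(v[1],v[0]),-np.radians(150),10,Rv)
E
```

```text
[ 0.54957642 -0.25791142  0.17179885] [-3.14050793  0.00609307  2.61750574] 0.03376172352748176 0.0 [-0.369319   -0.21410276 -0.22928255]
0.03868520943800159 -123.62757920713608
[{"dx": 0.11, "dy": -0.012, "dz": 0.037, "rx": 0, "ry": 0, "rz": 0, "claw": 1}, {"dx": 0.098, "dy": 0.048, "dz": -0.0, "rx": 0, "ry": 0, "rz": 0, "claw": 1}, {"dx": 0.083, "dy": 0.072, "dz": -0.001, "rx": 0, "ry": 0, "rz": 0, "claw": 1}, {"dx": 0.061, "dy": 0.091, "dz": -0.0, "rx": 0, "ry": 0, "rz": 0, "claw": 1}, {"dx": 0.036, "dy": 0.104, "dz": -0.001, "rx": 0, "ry": 0, "rz": 0, "claw": 1}, {"dx": 0.007, "dy": 0.109, "dz": 0.0, "rx": 0, "ry": 0, "rz": 0, "claw": 1}, {"dx": -0.021, "dy": 0.108, "dz": 0.0, "rx": 0, "ry": 0, "rz": 0, "claw": 1}, {"dx": -0.048, "dy": 0.099, "dz": 0.0, "rx": 0, "ry": 0, "rz": 0, "claw": 1}, {"dx": -0.072, "dy": 0.082, "dz": 0.001, "rx": 0, "ry": 0, "rz": 0, "claw": 1}, {"dx": -0.091, "dy": 0.061, "dz": 0.0, "rx": 0, "ry": 0, "rz": 0, "claw": 1}]
```

>>> {"name": "step_arm", "arguments": {"plan": [{"dx":0,"dy":0,"dz":0,"rx":0,"ry":0,"rz":0,"claw":1},{"dx":0,"dy":0,"dz":0,"rx":0,"ry":0,"rz":0,"claw":1},{"dx":0,"dy":0,"dz":0,"rx":0,"ry":0,"rz":0,"claw":1},{"dx":0,"dy":0,"dz":0,"rx":0,"ry":0,"rz":0,"claw":1}], "grip_force": 25}}

```text
time_s: 15.7
ee_pos: [0.5481, -0.2609, 0.1719]
eef_rot: [-3.135, 0.006, 2.616]
force: [-10.8, -17.8, 0.9]
grip_width: 0.0192
grip_force: 25.0
```

```bash
python3 - <<'E'
from h import *
P=[]
for i in range(3):
    p,R=cur(); o=telemetry.get_obs();P.append(p);viewer.camera("top")
print(np.array(P),R.as_euler("xyz"),o["grip_width"],o["grip_force"],o["force"])
v=p[:2]-C[:2];print(np.hypot(*v),np.degrees(np.arctan2(v[1],v[0])))
E
```

```text
[[ 0.54806191 -0.26092796  0.1719465 ]
 [ 0.54805099 -0.26096237  0.1719672 ]
 [ 0.54804089 -0.26092686  0.17192278]] [-3.13527504  0.00620972  2.61580351] 0.01960709912363311 24.983278610743582 [-10.85255559 -17.98999111   1.50742692]
0.04204821916001312 -123.09430596525502
```

```bash
cat >> h.py <<'E'
C=np.array([.5693,-.2247,.1715])
E
python3 - <<'E'
from h import *
p,R=cur(); pc=np.array([.5496,-.2579,.1718])
arc(pc,R,C,.042,np.radians(-120.5),-np.radians(160),10,Rv)
E
```

```text
[{"dx": 0.115, "dy": -0.017, "dz": 0.002, "rx": 0, "ry": 0, "rz": 0, "claw": 1}, {"dx": 0.106, "dy": 0.048, "dz": -0.001, "rx": 0, "ry": 0, "rz": 0, "claw": 1}, {"dx": 0.089, "dy": 0.076, "dz": -0.001, "rx": 0, "ry": 0, "rz": 0, "claw": 1}, {"dx": 0.065, "dy": 0.097, "dz": -0.001, "rx": 0, "ry": 0, "rz": 0, "claw": 1}, {"dx": 0.035, "dy": 0.112, "dz": -0.001, "rx": 0, "ry": 0, "rz": 0, "claw": 1}, {"dx": 0.004, "dy": 0.117, "dz": -0.0, "rx": 0, "ry": 0, "rz": 0, "claw": 1}, {"dx": -0.029, "dy": 0.113, "dz": -0.001, "rx": 0, "ry": 0, "rz": 0, "claw": 1}, {"dx": -0.059, "dy": 0.101, "dz": -0.0, "rx": 0, "ry": 0, "rz": 0, "claw": 1}, {"dx": -0.085, "dy": 0.08, "dz": -0.0, "rx": 0, "ry": 0, "rz": 0, "claw": 1}, {"dx": -0.104, "dy": 0.055, "dz": 0.0, "rx": 0, "ry": 0, "rz": 0, "claw": 1}]
```

>>> {"name": "step_arm", "arguments": {"plan": [{"dx":0.115,"dy":-0.017,"dz":0,"rx":0,"ry":0,"rz":0,"claw":1},{"dx":0.105,"dy":0.048,"dz":0,"rx":0,"ry":0,"rz":0,"claw":1},{"dx":0.09,"dy":0.076,"dz":0,"rx":0,"ry":0,"rz":0,"claw":1}]}}

```text
time_s: 16.15
ee_pos: [0.5277, -0.2334, 0.1719]
eef_rot: [-3.14, 0.007, 2.617]
force: [4.0, -1.7, 1.4]
grip_width: 0.0196
grip_force: 25.0
```

>>> {"name": "step_arm", "arguments": {"plan": [{"dx":0.065,"dy":0.097,"dz":0,"rx":0,"ry":0,"rz":0,"claw":1},{"dx":0.035,"dy":0.112,"dz":0,"rx":0,"ry":0,"rz":0,"claw":1},{"dx":0.004,"dy":0.117,"dz":0,"rx":0,"ry":0,"rz":0,"claw":1}]}}

```text
time_s: 16.45
ee_pos: [0.5361, -0.1989, 0.1719]
eef_rot: [-3.14, 0.008, 2.618]
force: [5.5, -8.6, 0.9]
grip_width: 0.0197
grip_force: 25.0
```

>>> {"name": "step_arm", "arguments": {"plan": [{"dx":-0.029,"dy":0.113,"dz":0,"rx":0,"ry":0,"rz":0,"claw":1},{"dx":-0.059,"dy":0.101,"dz":0,"rx":0,"ry":0,"rz":0,"claw":1}]}}

```text
time_s: 16.65
ee_pos: [0.5549, -0.1854, 0.1719]
eef_rot: [-3.139, 0.008, 2.618]
force: [2.8, -16.1, 1.3]
grip_width: 0.0196
grip_force: 25.0
```

>>> {"name": "step_arm", "arguments": {"plan": [{"dx":-0.085,"dy":0.08,"dz":0,"rx":0,"ry":0,"rz":0,"claw":1},{"dx":-0.105,"dy":0.055,"dz":0,"rx":0,"ry":0,"rz":0,"claw":1},{"dx":0,"dy":0,"dz":0,"rx":0,"ry":0,"rz":0,"claw":1}]}}

```text
time_s: 16.95
ee_pos: [0.5783, -0.1841, 0.1718]
eef_rot: [-3.138, 0.008, 2.618]
force: [0.3, -11.2, 5.5]
grip_width: 0.0194
grip_force: 25.0
```

```bash
python3 - <<'E'
from h import *
from scipy.optimize import least_squares
P=np.array([(.54805,-.26093),(.5277,-.2334),(.5361,-.1989),(.5549,-.1854),(.5783,-.1841)])
for r in (None,.042):
    f=(lambda q:np.hypot(*(P-q[:2]).T)-q[2]) if r is None else (lambda q:np.hypot(*(P-q[:2]).T)-r)
    s=least_squares(f,[.569,-.224,.042][:3 if r is None else 2]);print(s.x,s.fun)
c=s.x; p,R=cur(); v=p[:2]-c; th=np.arctan2(v[1],v[0]); print(np.degrees(th))
Cc=np.r_[c,.1715]
pc=np.array([.5693+.042*np.cos(np.radians(79.5)),-.2247+.042*np.sin(np.radians(79.5)),.1718])
arc(pc,R,Cc,.042,np.radians(79.5),-np.radians(70),4,Rv)
E
```

```text
[ 0.56867941 -0.22475861  0.04171957] [-7.89345303e-05  1.61047958e-04 -1.25269738e-04 -1.85846188e-05
  6.17409292e-05]
[ 0.56901897 -0.22490079] [-3.13053623e-04  1.84044710e-04 -5.12270281e-05 -5.17255019e-05
 -1.56934728e-04]
77.23417592968828
[{"dx": -0.124, "dy": 0.021, "dz": 0.004, "rx": 0, "ry": 0, "rz": 0, "claw": 1}, {"dx": -0.127, "dy": -0.015, "dz": 0.001, "rx": 0, "ry": 0, "rz": 0, "claw": 1}, {"dx": -0.116, "dy": -0.053, "dz": 0.001, "rx": 0, "ry": 0, "rz": 0, "claw": 1}, {"dx": -0.096, "dy": -0.085, "dz": 0.001, "rx": 0, "ry": 0, "rz": 0, "claw": 1}]
```

>>> {"name": "step_arm", "arguments": {"plan": [{"dx":-0.124,"dy":0.021,"dz":0,"rx":0,"ry":0,"rz":0,"claw":1},{"dx":-0.127,"dy":-0.015,"dz":0,"rx":0,"ry":0,"rz":0,"claw":1},{"dx":-0.116,"dy":-0.053,"dz":0,"rx":0,"ry":0,"rz":0,"claw":1},{"dx":-0.096,"dy":-0.085,"dz":0,"rx":0,"ry":0,"rz":0,"claw":1}]}}

```text
time_s: 17.35
ee_pos: [0.6107, -0.2172, 0.1719]
eef_rot: [-3.14, 0.004, 2.618]
force: [-11.4, 1.4, 8.5]
grip_width: 0.0195
grip_force: 25.0
```

```bash
cat >> h.py <<'E'
C=np.array([.569,-.2249,.1718])
def pol(): 
    p,R=cur(); v=p[:2]-C[:2]; return np.hypot(*v),np.degrees(np.arctan2(v[1],v[0]))
def at(deg): return C+.042*np.array([np.cos(np.radians(deg)),np.sin(np.radians(deg)),0])
E
python3 - <<'E'
from h import *
print(pol()); p,R=cur()
arc(at(9.5),R,C,.042,np.radians(9.5),-np.radians(22),2,Rv)
E
```

```text
(np.float64(0.042423930728985516), np.float64(10.394606612416252))
[{"dx": -0.045, "dy": -0.067, "dz": 0.0, "rx": 0, "ry": 0, "rz": 0, "claw": 1}, {"dx": -0.031, "dy": -0.074, "dz": 0.001, "rx": 0, "ry": 0, "rz": 0, "claw": 1}]
```

>>> {"name": "step_arm", "arguments": {"plan": [{"dx":-0.045,"dy":-0.067,"dz":0,"rx":0,"ry":0,"rz":0,"claw":1},{"dx":-0.031,"dy":-0.074,"dz":0,"rx":0,"ry":0,"rz":0,"claw":1},{"dx":0,"dy":0,"dz":0,"rx":0,"ry":0,"rz":0,"claw":1}]}}

```text
time_s: 17.65
ee_pos: [0.6119, -0.2302, 0.1721]
eef_rot: [3.136, 0.006, 2.619]
force: [8.6, 16.5, 5.6]
grip_width: 0.0192
grip_force: 25.0
```

```bash
python3 - <<'E'
from h import *
print(pol()); p,R=cur()
arc(at(-12.5),R,C,.042,np.radians(-12.5),-np.radians(160),9,Rv)
E
```

```text
(np.float64(0.043268227610117005), np.float64(-7.099039592186304))
[{"dx": -0.019, "dy": -0.128, "dz": -0.001, "rx": 0, "ry": 0, "rz": 0, "claw": 1}, {"dx": 0.021, "dy": -0.128, "dz": -0.0, "rx": 0, "ry": 0, "rz": 0, "claw": 1}, {"dx": 0.059, "dy": -0.116, "dz": -0.001, "rx": 0, "ry": 0, "rz": 0, "claw": 1}, {"dx": 0.091, "dy": -0.092, "dz": -0.001, "rx": 0, "ry": 0, "rz": 0, "claw": 1}, {"dx": 0.115, "dy": -0.06, "dz": -0.001, "rx": 0, "ry": 0, "rz": 0, "claw": 1}, {"dx": 0.128, "dy": -0.022, "dz": -0.001, "rx": 0, "ry": 0, "rz": 0, "claw": 1}, {"dx": 0.129, "dy": 0.019, "dz": -0.001, "rx": 0, "ry": 0, "rz": 0, "claw": 1}, {"dx": 0.116, "dy": 0.056, "dz": 0.0, "rx": 0, "ry": 0, "rz": 0, "claw": 1}, {"dx": 0.094, "dy": 0.09, "dz": -0.0, "rx": 0, "ry": 0, "rz": 0, "claw": 1}]
```

>>> {"name": "step_arm", "arguments": {"plan": [{"dx":-0.015,"dy":-0.026,"dz":0,"rx":0,"ry":0,"rz":0,"claw":1},{"dx":0,"dy":0,"dz":0,"rx":0,"ry":0,"rz":0,"claw":1},{"dx":0,"dy":0,"dz":0,"rx":0,"ry":0,"rz":0,"claw":1},{"dx":0,"dy":0,"dz":0,"rx":0,"ry":0,"rz":0,"claw":1}]}}

```text
time_s: 18.05
ee_pos: [0.6124, -0.2309, 0.1721]
eef_rot: [3.135, 0.005, 2.621]
force: [9.5, 28.9, 6.2]
grip_width: 0.0196
grip_force: 25.0
```

```bash
python3 - <<'E'
from h import *
print(pol(),telemetry.get_obs()["force"])
q=viewer.camera("top");W=cloud(q).reshape(-1,3);m=(np.hypot(W[:,0]-C[0],W[:,1]-C[1])<.052)&(W[:,2]>.118)&(W[:,2]<.14);w=W[m];print(len(w),cv2.minEnclosingCircle(w[:,:2].astype(np.float32)))
E
```

```text
(np.float64(0.043836959464386774), np.float64(-7.922920308847797)) [ 9.50890775 28.86224575  6.20251509]
67 ((0.5826885104179382, -0.18897640705108643), 0.029945211485028267)
```

The stop is confirmed: the force rose to 29 N with almost no motion at q ≈ 0. Now backing off two turns.

```bash
python3 - <<'E'
from h import *
R=Rv
arc(at(-12.5)-[0,.003,0],R,C,.042,np.radians(-24.5),np.radians(20*19),19,Rv)
E
```

```text
[{"dx": 0.036, "dy": 0.08, "dz": 0.0, "rx": 0, "ry": 0, "rz": 0, "claw": 1}, {"dx": 0.085, "dy": 0.119, "dz": 0.0, "rx": 0, "ry": 0, "rz": 0, "claw": 1}, {"dx": 0.12, "dy": 0.083, "dz": 0.0, "rx": 0, "ry": 0, "rz": 0, "claw": 1}, {"dx": 0.142, "dy": 0.036, "dz": 0.0, "rx": 0, "ry": 0, "rz": 0, "claw": 1}, {"dx": 0.145, "dy": -0.014, "dz": 0.0, "rx": 0, "ry": 0, "rz": 0, "claw": 1}, {"dx": 0.131, "dy": -0.062, "dz": 0.0, "rx": 0, "ry": 0, "rz": 0, "claw": 1}, {"dx": 0.103, "dy": -0.104, "dz": 0.0, "rx": 0, "ry": 0, "rz": 0, "claw": 1}, {"dx": 0.06, "dy": -0.133, "dz": 0.0, "rx": 0, "ry": 0, "rz": 0, "claw": 1}, {"dx": 0.012, "dy": -0.146, "dz": 0.0, "rx": 0, "ry": 0, "rz": 0, "claw": 1}, {"dx": -0.039, "dy": -0.14, "dz": 0.0, "rx": 0, "ry": 0, "rz": 0, "claw": 1}]
[{"dx": -0.085, "dy": -0.119, "dz": 0.0, "rx": 0, "ry": 0, "rz": 0, "claw": 1}, {"dx": -0.12, "dy": -0.082, "dz": 0.0, "rx": 0, "ry": 0, "rz": 0, "claw": 1}, {"dx": -0.141, "dy": -0.037, "dz": 0.0, "rx": 0, "ry": 0, "rz": 0, "claw": 1}, {"dx": -0.146, "dy": 0.014, "dz": 0.0, "rx": 0, "ry": 0, "rz": 0, "claw": 1}, {"dx": -0.131, "dy": 0.063, "dz": 0.0, "rx": 0, "ry": 0, "rz": 0, "claw": 1}, {"dx": -0.103, "dy": 0.104, "dz": 0.0, "rx": 0, "ry": 0, "rz": 0, "claw": 1}, {"dx": -0.06, "dy": 0.133, "dz": 0.0, "rx": 0, "ry": 0, "rz": 0, "claw": 1}, {"dx": -0.012, "dy": 0.145, "dz": 0.0, "rx": 0, "ry": 0, "rz": 0, "claw": 1}, {"dx": 0.039, "dy": 0.14, "dz": 0.0, "rx": 0, "ry": 0, "rz": 0, "claw": 1}]
```

>>> {"name": "step_arm", "arguments": {"plan": [{"dx":0.036,"dy":0.08,"dz":0,"rx":0,"ry":0,"rz":0,"claw":1},{"dx":0.085,"dy":0.119,"dz":0,"rx":0,"ry":0,"rz":0,"claw":1},{"dx":0.12,"dy":0.083,"dz":0,"rx":0,"ry":0,"rz":0,"claw":1},{"dx":0.142,"dy":0.036,"dz":0,"rx":0,"ry":0,"rz":0,"claw":1},{"dx":0.145,"dy":-0.014,"dz":0,"rx":0,"ry":0,"rz":0,"claw":1}]}}

```text
time_s: 18.6
ee_pos: [0.5795, -0.1847, 0.1721]
eef_rot: [-3.137, 0.008, 2.618]
force: [-1.8, -23.6, 5.6]
grip_width: 0.019
grip_force: 25.0
```

>>> {"name": "step_arm", "arguments": {"plan": [{"dx":0.131,"dy":-0.062,"dz":0,"rx":0,"ry":0,"rz":0,"claw":1},{"dx":0.103,"dy":-0.104,"dz":0,"rx":0,"ry":0,"rz":0,"claw":1},{"dx":0.06,"dy":-0.133,"dz":0,"rx":0,"ry":0,"rz":0,"claw":1},{"dx":0.012,"dy":-0.146,"dz":0,"rx":0,"ry":0,"rz":0,"claw":1},{"dx":-0.039,"dy":-0.14,"dz":0,"rx":0,"ry":0,"rz":0,"claw":1}]}}

```text
time_s: 19.1
ee_pos: [0.5283, -0.2211, 0.1722]
eef_rot: [3.141, 0.009, 2.618]
force: [13.6, 2.2, 2.3]
grip_width: 0.0192
grip_force: 25.0
```

>>> {"name": "step_arm", "arguments": {"plan": [{"dx":-0.085,"dy":-0.119,"dz":0,"rx":0,"ry":0,"rz":0,"claw":1},{"dx":-0.12,"dy":-0.082,"dz":0,"rx":0,"ry":0,"rz":0,"claw":1},{"dx":-0.141,"dy":-0.037,"dz":0,"rx":0,"ry":0,"rz":0,"claw":1},{"dx":-0.146,"dy":0.014,"dz":0,"rx":0,"ry":0,"rz":0,"claw":1}]}}

```text
time_s: 19.5
ee_pos: [0.5585, -0.2665, 0.1722]
eef_rot: [-3.139, 0.005, 2.617]
force: [-3.0, -2.3, 6.8]
grip_width: 0.0192
grip_force: 25.0
```

```bash
python3 - <<'E'
from h import *
o=telemetry.get_obs();print(pol(),o["force"],o["ee_pos"],o["eef_rot"],o["qpos"])
E
```

```text
(np.float64(0.04288384579105769), np.float64(-104.17565486562722)) [-3.02822065 -2.31344877  6.84962009] [ 0.55849794 -0.26647801  0.17217999] [-3.13862418  0.00549903  2.6169737 ] [-0.50310943  0.49308142  1.37660792 -0.00323469  1.26647089 -1.54831775]
```

>>> {"name": "step_arm", "arguments": {"plan": [{"dx":-0.131,"dy":0.063,"dz":0,"rx":0,"ry":0,"rz":0,"claw":1},{"dx":-0.103,"dy":0.104,"dz":0,"rx":0,"ry":0,"rz":0,"claw":1},{"dx":-0.06,"dy":0.133,"dz":0,"rx":0,"ry":0,"rz":0,"claw":1},{"dx":-0.012,"dy":0.145,"dz":0,"rx":0,"ry":0,"rz":0,"claw":1},{"dx":0.039,"dy":0.14,"dz":0,"rx":0,"ry":0,"rz":0,"claw":1}]}}

```text
time_s: 20.0
ee_pos: [0.6125, -0.2277, 0.1722]
eef_rot: [-3.141, 0.008, 2.618]
force: [-2.7, -3.1, 6.7]
grip_width: 0.0192
grip_force: 25.0
```

>>> {"name": "step_arm", "arguments": {"plan": [{"dx":0.085,"dy":0.119,"dz":0,"rx":0,"ry":0,"rz":0,"claw":1},{"dx":0.12,"dy":0.083,"dz":0,"rx":0,"ry":0,"rz":0,"claw":1},{"dx":0.142,"dy":0.036,"dz":0,"rx":0,"ry":0,"rz":0,"claw":1},{"dx":0.145,"dy":-0.014,"dz":0,"rx":0,"ry":0,"rz":0,"claw":1},{"dx":0.131,"dy":-0.062,"dz":0,"rx":0,"ry":0,"rz":0,"claw":1},{"dx":0.103,"dy":-0.104,"dz":0,"rx":0,"ry":0,"rz":0,"claw":1},{"dx":0.06,"dy":-0.133,"dz":0,"rx":0,"ry":0,"rz":0,"claw":1},{"dx":0.012,"dy":-0.146,"dz":0,"rx":0,"ry":0,"rz":0,"claw":1},{"dx":-0.039,"dy":-0.14,"dz":0,"rx":0,"ry":0,"rz":0,"claw":1}]}}

```text
time_s: 20.9
ee_pos: [0.5282, -0.2211, 0.1722]
eef_rot: [3.141, 0.009, 2.618]
force: [13.2, 1.4, 2.1]
grip_width: 0.0193
grip_force: 25.0
```

```bash
python3 - <<'E'
from h import *
o=telemetry.get_obs();print(pol(),o["force"],o["ee_pos"],o["eef_rot"])
E
```

```text
(np.float64(0.04098101002292482), np.float64(174.64466847762296)) [13.1770809   1.44263363  2.14548142] [ 0.52819787 -0.22107515  0.1722081 ] [3.14110581 0.00899302 2.61818904]
```

>>> {"name": "step_arm", "arguments": {"plan": [{"dx":-0.085,"dy":-0.119,"dz":0,"rx":0,"ry":0,"rz":0,"claw":1},{"dx":-0.12,"dy":-0.082,"dz":0,"rx":0,"ry":0,"rz":0,"claw":1},{"dx":-0.141,"dy":-0.037,"dz":0,"rx":0,"ry":0,"rz":0,"claw":1},{"dx":-0.146,"dy":0.014,"dz":0,"rx":0,"ry":0,"rz":0,"claw":1},{"dx":-0.131,"dy":0.063,"dz":0,"rx":0,"ry":0,"rz":0,"claw":1},{"dx":-0.103,"dy":0.104,"dz":0,"rx":0,"ry":0,"rz":0,"claw":1},{"dx":-0.06,"dy":0.133,"dz":0,"rx":0,"ry":0,"rz":0,"claw":1},{"dx":-0.012,"dy":0.145,"dz":0,"rx":0,"ry":0,"rz":0,"claw":1},{"dx":0.039,"dy":0.14,"dz":0,"rx":0,"ry":0,"rz":0,"claw":1}]}}

```text
time_s: 21.8
ee_pos: [0.6124, -0.2278, 0.1722]
eef_rot: [-3.141, 0.008, 2.618]
force: [-4.0, -2.9, 6.2]
grip_width: 0.0197
grip_force: 25.0
```

>>> {"name": "step_arm", "arguments": {"plan": [{"dx":0,"dy":0,"dz":0,"rx":0,"ry":0,"rz":0,"claw":1},{"dx":0,"dy":0,"dz":0,"rx":0,"ry":0,"rz":0,"claw":1},{"dx":0,"dy":0,"dz":0,"rx":0,"ry":0,"rz":0,"claw":1}]}}

```text
time_s: 22.1
ee_pos: [0.6121, -0.227, 0.1723]
eef_rot: [3.141, 0.008, 2.619]
force: [6.9, 2.1, 3.8]
grip_width: 0.0195
grip_force: 25.0
```

```bash
python3 - <<'E'
from h import *
o=telemetry.get_obs();print(pol(),o["force"],o["ee_pos"],o["eef_rot"],o["joint_vel"])
ims=[]
for n in("scene","top"):
    q=viewer.camera(n)
    c0=q["R"]@np.array([.58,-.09,.1])+q["t"]; u=int(q["fx"]*c0[0]/c0[2]+q["cx"]);v=int(q["fy"]*c0[1]/c0[2]+q["cy"])
    s=100 if n=="scene" else 80; ims.append(cv2.resize(q["img"][v-s:v+s,u-s:u+s,::-1],(400,400)))
    w=cloud(q).reshape(-1,3); c=q["img"].reshape(-1,3).astype(int)
    m=(np.hypot(w[:,0]-.5955,w[:,1]-.0928)<.045)&(w[:,2]>.175)&(w[:,2]<.195)&(c.min(1)>110); print(n,"base",w[m].mean(0))
    m=(np.hypot(w[:,0]-.5875,w[:,1]+.017)<.04)&(w[:,2]>.138)&(w[:,2]<.16); print(n,"cup",w[m].mean(0))
cv2.imwrite("pics/final.png",np.hstack(ims))
E
```

```text
(np.float64(0.04317321829819033), np.float64(-2.7264594610174737)) [6.90237215 2.0829505  3.82771231] [ 0.61212435 -0.22695365  0.17225131] [3.14102002 0.00757891 2.61856633] [-0.00484971 -0.00054963 -0.00141647 -0.00057381 -0.00212559  0.00222051]
scene base [0.59737481 0.08777368 0.18322748]
scene cup [ 0.58941951 -0.0204589   0.14557913]
top base [0.59492382 0.09166899 0.18522119]
top cup [ 0.58679368 -0.01643987  0.14726359]
```

View pics/final.png

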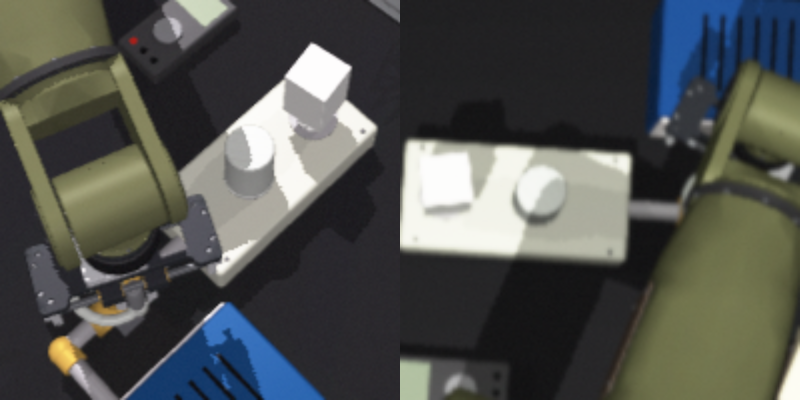

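The bottle and cup are undisturbed. The handle TCP is at azimuth −2.7°, against −4.5° to −6° at the stop two turns earlier, so it is within tolerance, still, level and gripped at 25 N. Handing in.

```bash
python3 -c "
from station import hand_in
print(hand_in())"
```

```text
the job is handed in; nothing more can be done
None
```

The job is handed in, though it returned no verdict: the bottle stands mouth down and level on the free post, and the valve was closed to its stop and backed off two turns, about 2–3° over by my measurement (11° allowed). The gripper still holds the crank handle at 25 N, and the cup, terminal box and multimeter were not touched.

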